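Find and mark the balance point of butted frame tubes

ROBOT

A 7-joint arm with a two-finger parallel gripper is mounted at the origin on the work surface. World frame = base frame: x ahead of the robot, y to its left, z up, the work surface at z = 0. Lengths are in m, angles in degrees, forces in N, time in s.
With the tool pointing down it reaches from about 0.4 to 0.85 m from the base axis. Payload 4.5 kg.
Tool frame: the origin (TCP) lies midway between the tips of the shut fingers; the grasp point (between the pads) lies 19 mm behind it; z points along the fingers, y is the line along which they close (so a half turn about z gives the same grasp; the last joint's range is limited). The gripper opens to 85 mm and grips with 20 to 120 N. Pads are 22 mm wide; open, the fingers measure 114 mm over their backs; the gripper's body (76 mm by 85 mm) begins 54 mm behind the grasp point. The pads swing forward as they close: fully open they stand 13 mm farther back than shut.
Start: joints at [-66.933, 39.483, -11.15, 89.685, 9.013, 51.709, -12.324], TCP at [0.225, 0.583, 0.231] pointing down, gripper open.
Joint ranges: [-172.22, 172.22], [-26.19, 119.32], [-84.43, 86.54], [7.71, 146.69], [-57.33, 237.33], [2.42, 119.75], [-152.13, 152.13]. Speed limits (degrees/s): [147.25, 147.25, 180, 180, 180, 180, 180].

INTERFACE

Orientations are given as a 3x3 rotation matrix whose columns are the frame's x, y, z axes.
In Python, from plant import sense, cams, hand_in, spotter gives the robot as it stands.
- The arm moves only by the tool drive_tool, never from a script. Its argument "motion" is one flat list of numbers, 7 for each row, row after row: the opening in per cent of the stroke, from 0 (shut) to 100 (fully open), then the shift along the tool's x, y, z in mm, then the turn, a rotation vector about the tool's x, y, z in rad. A call has 1 to 20 rows; each row shifts and turns the commanded pose from where the row before left it, along the tool's axes as they then stand; what a row does not reach is not made up. A row lasts 1/12 s, in which the tool goes at most 41.7 mm and 7.16 degrees, less where a joint would pass 70% of its speed; a pose out of reach is approached as far as the arm can. A call is refused whole if a number of a shift passes 41.7 or a number of a turn 0.125, either way. A call with a gripper value outside its range is refused whole. The fingers move at their own pace and stop on an object; "newtons" is the grip in N (left out, the last holds). Time passes only in rows, so rows that do not move let the fingers close. It gives the time, the measured TCP pose, the force, the opening and the grip force at its end, in the units of the state.
- sense(): the state, without advancing time (a new reading comes with each control period).
- cams.camera(name): name is "scene" or "side" or "wrist"; returns a dict with "img" (400x640x3 uint8, red, green, blue), "mtx" (3x3 intrinsics, pixels), "xyz" and "attitude" of the camera in the world. Camera axes: x right, y up, looking along -z (the intrinsics and any distortion apply to the point x, -y, -z); pixel columns grow to the right and rows downward; lengths in m; the calibration is good to about 2 mm. The wrist camera is an equidistant fisheye: a pixel r from the principal point sees the ray r / f radians off the axis. A picture is of the moment at which its call begins. There is no depth.
- hand_in(): hands the job in; it is judged then, once.
Trained networks look in the newest picture that a camera, given by its name, has taken for a name from the list of things; names that differ only in an ending like _2 or _b are one class to them, and where a whole thing is asked for, a point or a joint stands for the part that bears it (a point fixed in the world has none). Each returns a list of dicts, best first, with "confidence" (0 to 1); they miss things now and then, are a little off and sometimes report something else, mostly with a low value. They report only what shows in the picture. A call takes as long as a camera call.
- spotter.silhouettes(camera, name): "mask" (400x640 bool, what is visible of it).
- spotter.landmark_of(camera, name): "centre" ([x, y, z] in m, in world coordinates, good to about 4 mm: a listed point, or the origin of a listed thing).
The state is a dict: "clock": time; "qpos": joint angles; "dq": joint speeds; "tau": joint torques, N m; "position": TCP position; "orientation": TCP orientation; "ft_force": force on the tool from outside, world axes, zero at the start; "moment": the same for the moment, N m; "width": finger opening in m; "finger_force": force on a finger pad.
Only numpy, scipy, OpenCV 4.12 (cv2) and the standard library are available. Lean on these libraries where they do the work, as an engineer would, in place of code of your own. Each camera call takes 0.05 s, during which the arm holds its last target. There are 200 camera calls.

TASK

Lift every tube out of the black moulded nest and lay them all side by side, level and at rest, on the blue upper deck of the stepped stand, pointing out over its yellow edge. Then slide each one out over the edge until it tips down onto the grey ledge and stays there, and mark its balance point by setting an orange saddle clip astride it, tab up, exactly at the spot where it balanced. Leave the tubes tipped with their clips on, and do not disturb the other things on the bench.

Things in the scene. Friction and masses are not known exactly. Their poses are not given: they have to be found in the camera images.
- nest: black moulded nest, fixed, 262 mm (own x) by 214 mm (y), 34 high; origin underside centre. Four open cavities along own y, centred at x = -90, -30, 30, 90 mm, 26 mm wide, 186 long, floor 20 mm above the bench. A finger trough 70 mm wide, floor 8 mm above the bench, crosses them at mid-length. Tubes lie along own y.
- stand: fixed stepped stand. Origin: on the bench below the middle of the step edge (yellow stripe), which runs 250 mm along own x. On the -y side: blue level deck, 50 mm above the bench, 100 mm deep. On the +y side: grey ledge, 38 mm high, 140 deep. Tubes lie along own y; one whose balance point passes the edge towards +y tips, front end onto the ledge (0.09 to 0.22 rad), and stays.
- tube_a: bright square metal tube, 180 mm long (own x), 22 x 22 mm, 0.17 to 0.31 kg. Origin: mid-length, on the underside; z up. Unseen, its wall is thicker towards one end: it balances 12 to 35 mm from mid-length, towards either end, each tube differently. May be absent. Starts in a cavity of the nest, its top 8 mm above the rim.
- tube_b: bright square metal tube, 180 mm long (own x), 22 x 22 mm, 0.17 to 0.31 kg. Origin: mid-length, on the underside; z up. Unseen, its wall is thicker towards one end: it balances 12 to 35 mm from mid-length, towards either end, each tube differently. May be absent. Starts in a cavity of the nest, its top 8 mm above the rim.
- tube_c: bright square metal tube, 180 mm long (own x), 22 x 22 mm, 0.17 to 0.31 kg. Origin: mid-length, on the underside; z up. Unseen, its wall is thicker towards one end: it balances 12 to 35 mm from mid-length, towards either end, each tube differently. May be absent. Starts in a cavity of the nest, its top 8 mm above the rim.
- tube_d: bright square metal tube, 180 mm long (own x), 22 x 22 mm, 0.17 to 0.31 kg. Origin: mid-length, on the underside; z up. Unseen, its wall is thicker towards one end: it balances 12 to 35 mm from mid-length, towards either end, each tube differently. May be absent. Starts in a cavity of the nest, its top 8 mm above the rim.
- clip_1: orange saddle clip, upside-down U, tab up; 36 mm long (own x), 38 wide, 45 high. Origin: centre of the underside of its skirts. Slot along own x, 28 mm wide, 12 deep; roof 12 to 17 mm and tab (16 mm along x, 22 along y) 17 to 45 mm above the origin. 40 g. Any clip suits any tube; seated on a tube (roof on its top face) its origin is 10 mm above the tube's underside, its x along the tube.
- clip_2: orange saddle clip, upside-down U, tab up; 36 mm long (own x), 38 wide, 45 high. Origin: centre of the underside of its skirts. Slot along own x, 28 mm wide, 12 deep; roof 12 to 17 mm and tab (16 mm along x, 22 along y) 17 to 45 mm above the origin. 40 g. Any clip suits any tube; seated on a tube (roof on its top face) its origin is 10 mm above the tube's underside, its x along the tube.
- clip_3: orange saddle clip, upside-down U, tab up; 36 mm long (own x), 38 wide, 45 high. Origin: centre of the underside of its skirts. Slot along own x, 28 mm wide, 12 deep; roof 12 to 17 mm and tab (16 mm along x, 22 along y) 17 to 45 mm above the origin. 40 g. Any clip suits any tube; seated on a tube (roof on its top face) its origin is 10 mm above the tube's underside, its x along the tube.
- clip_4: orange saddle clip, upside-down U, tab up; 36 mm long (own x), 38 wide, 45 high. Origin: centre of the underside of its skirts. Slot along own x, 28 mm wide, 12 deep; roof 12 to 17 mm and tab (16 mm along x, 22 along y) 17 to 45 mm above the origin. 40 g. Any clip suits any tube; seated on a tube (roof on its top face) its origin is 10 mm above the tube's underside, its x along the tube.
- headset_cup: dark steel ring 44 mm across, 25 mm high, standing on the bench; origin underside centre. Not needed: leave it alone
- pedal: red plastic bicycle pedal, about 95 x 80 x 18 mm. Not needed: leave it alone
- tape_roll: amber roll of parcel tape, 84 mm across, 48 mm high. Not needed: leave it alone
- chainring: flat dark steel chainring, 130 mm across, 6 mm high. Not needed: leave it alone
- screwdriver: screwdriver 200 mm long lying on the bench. Not needed: leave it alone
- small_carton: cardboard carton 70 x 100 x 60 mm. Not needed: leave it alone

How it is judged:
By the outcome, as a careful person would: the job done as asked, in the order asked, and still so for the second after the job is handed in, with the robot touching nothing.
Of tube_a, tube_b, tube_c, tube_d only 2 to 3 are there at a start; the rules pass over those that are not, and their reading is None.
At some moment in a run one of clip_1, clip_2, clip_3, clip_4 may be knocked a few centimetres aside while the robot is not near it.
It also fails if it takes over 210 s, if anything falls off the work surface, if the arm or the gripper's body presses on something with over 40 N, if the wrist force passes 120 N, or if a joint passes its speed limit or range.

## Working session

There is one attempt and no reset: what is moved stays moved. The work goes in short steps, Python scripts to look and compute and a tool call to move; the robot and the scene stay as the last step left them, time stands still between calls to the robot, and variables do not carry over. Pictures are saved under pics/ and viewed, at most 14 in all, crops included, and the job is handed in when it is done.

Besides the shell and the picture viewer there is one more tool, called after "Emit:" as name(argument=value, ...) on one line, values as JSON. drive_tool: Moves the arm, as the interface text tells. Its arguments: {"type":"object","properties":{"motion":{"type":"array"},"newtons":{"type":"number"}},"required":["motion"]}

```bash
ls; mkdir -p pics; cat > h.py <<'E'
import numpy as np, cv2
from plant import sense, cams, hand_in, spotter
def snap(cam,fn=None):
    c=cams.camera(cam)
    if fn: cv2.imwrite('pics/'+fn,c['img'][:,:,::-1])
    return c
def px2w(c,u,v,z):
    K=c['mtx'];d=np.array([(u-K[0,2])/K[0,0],-(v-K[1,2])/K[1,1],-1.])
    d=np.array(c['attitude'])@d;o=np.array(c['xyz']);return o+d*(z-o[2])/d[2]
def w2px(c,p):
    q=np.array(c['attitude']).T@(np.array(p)-c['xyz']);K=c['mtx']
    return np.array([K[0,2]+K[0,0]*q[0]/-q[2],K[1,2]+K[1,1]*-q[1]/-q[2]])
E
python3 - <<'E'
from h import *
s=sense()
print({k:np.round(v,3).tolist() for k,v in s.items()})
for cam in ['scene','side']:
    c=snap(cam,cam+'0.png'); print(cam,np.round(c['mtx'],1).tolist(),np.round(c['xyz'],3),np.round(c['attitude'],3).tolist())
    for n in ['nest','stand','tube_a','clip_1','tape_roll','small_carton','headset_cup','pedal','chainring','screwdriver']:
        print(n,[(np.round(d['centre'],3).tolist(),round(d['confidence'],2)) for d in spotter.landmark_of(cam,n)])
E
```

```text
pics
{'clock': 0.0, 'qpos': [-66.934, 39.534, -11.147, 89.747, 9.013, 51.71, -12.323], 'dq': [0.003, -0.009, 0.024, -0.009, 0.053, -0.112, 0.032], 'tau': [-0.0, -53.961, -1.267, -15.854, 0.009, 0.009, 0.0], 'position': [0.225, 0.582, 0.23], 'orientation': [[-0.933, 0.36, -0.001], [0.36, 0.933, -0.002], [-0.0, -0.002, -1.0]], 'ft_force': [-0.043, 0.887, 0.356], 'moment': [0.036, 0.063, -0.002], 'finger_force': 0.0, 'width': 0.085}
scene [[405.6, 0.0, 316.2], [0.0, 405.6, 201.7], [0.0, 0.0, 1.0]] [0.882 0.564 0.609] [[-0.886, -0.294, 0.358], [0.463, -0.591, 0.661], [0.017, 0.751, 0.66]]
nest [([0.572, -0.275, -0.001], 0.83), ([0.514, -0.004, -0.0], 0.75)]
stand [([0.537, 0.238, -0.001], 0.67), ([0.483, -0.273, 0.021], 0.38)]
tube_a [([0.604, -0.273, 0.017], 0.84), ([0.667, -0.276, 0.022], 0.79), ([0.487, -0.271, 0.021], 0.61)]
clip_1 [([0.471, -0.082, 0.004], 0.86), ([0.573, -0.067, 0.003], 0.8), ([0.636, 0.0, 0.003], 0.7), ([0.676, -0.08, 0.001], 0.63)]
tape_roll [([0.774, 0.005, -0.0], 0.66)]
small_carton [([0.756, -0.175, 0.005], 0.79)]
headset_cup [([0.519, -0.005, 0.003], 0.54)]
p
[... 154 characters left out ...]
, 382.3, 199.6], [0.0, 0.0, 1.0]] [0.249 0.35  0.533] [[-0.74, 0.475, -0.476], [-0.672, -0.538, 0.508], [-0.015, 0.696, 0.718]]
nest [([0.577, -0.272, -0.002], 0.95)]
stand [([0.54, 0.238, 0.0], 0.88), ([0.476, -0.079, -0.002], 0.65)]
tube_a [([0.607, -0.277, 0.02], 0.91), ([0.483, -0.272, 0.022], 0.75), ([0.67, -0.275, 0.014], 0.61)]
clip_1 [([0.476, -0.079, -0.002], 0.98), ([0.677, -0.078, -0.002], 0.96), ([0.572, -0.069, 0.002], 0.88), ([0.63, 0.0, -0.004], 0.82)]
tape_roll [([0.771, 0.005, -0.0], 0.72)]
small_carton [([0.757, -0.176, -0.002], 0.77)]
headset_cup [([0.515, -0.005, 0.003], 0.63)]
pedal [([0.373, 0.025, 0.002], 0.73)]
chainring []
screwdriver [([0.384, -0.187, 0.005], 0.96)]
```

View pics/scene0.png

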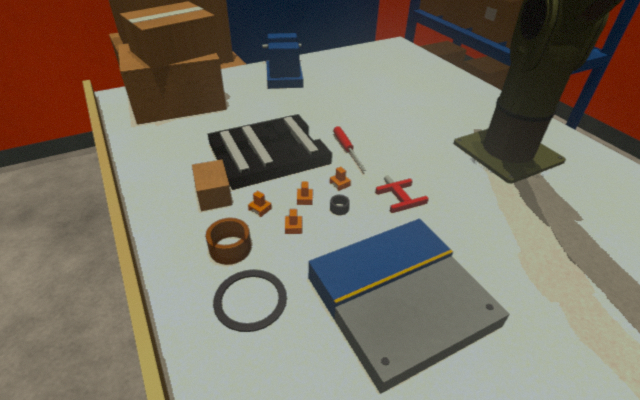

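View pics/side0.png

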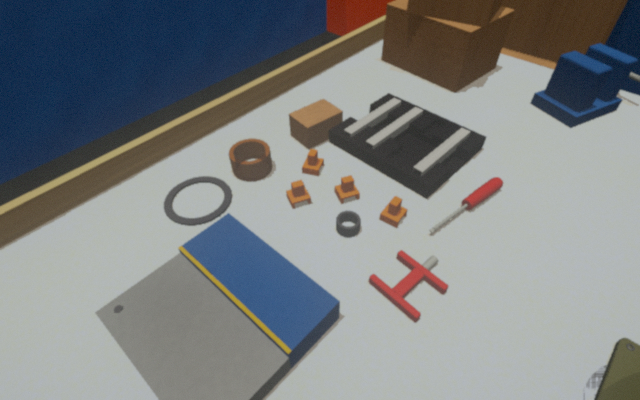

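The scene shows three tubes in the nest at about px (232,150), (256,146) and (300,134). The cavity third from the carton is empty. There are four orange clips at (260,203), (305,193), (340,178) and (293,221), and the stand's yellow edge runs from (335,299) to (452,253). The side view agrees. Next I'll measure these precisely.

```bash
cat >> h.py <<'E'
X0,Y0,S=0.33,-0.42,1000.   # top-down map, 1 mm/px: col=(x-X0)*S,row=(y-Y0)*S
def H(c,z):
    src=np.float32([[0,0],[640,0],[0,400],[640,400]]);
    W=np.float32([[0.4,-0.4],[0.8,-0.4],[0.8,0.4],[0.4,0.4]])
    p=np.float32([w2px(c,[a,b,z]) for a,b in W])
    return cv2.getPerspectiveTransform(p,np.float32((W-[X0,Y0])*S))
def top(c,z,img=None): return cv2.warpPerspective(c['img'] if img is None else img,H(c,z),(520,820))
def rects(m,mn):
    out=[]
    for k in cv2.findContours(m.astype(np.uint8),cv2.RETR_EXTERNAL,cv2.CHAIN_APPROX_NONE)[0]:
        if cv2.contourArea(k)>mn:
            (a,b),(w,h),t=cv2.minAreaRect(k); out.append((round(a/S+X0,4),round(b/S+Y0,4),round(w,1),round(h,1),round(t,1)))
    return out
E
python3 - <<'E'
from h import *
for cam in ['scene','side']:
    c=snap(cam); print(cam)
    t=top(c,0.042); hsv=cv2.cvtColor(t,cv2.COLOR_RGB2HSV)
    sub=np.zeros(t.shape[:2],bool)
    sub[20:290,80:400]=1
    g=cv2.cvtColor(t,cv2.COLOR_RGB2GRAY)
    cv2.imwrite(f'pics/top_{cam}.png',t[:,:,::-1])
    hs=cv2.cvtColor(c['img'],cv2.COLOR_RGB2HSV)
    for d in spotter.silhouettes(cam,'tube_a')[:3]:
        m=cv2.warpPerspective(d['mask'].astype(np.uint8),H(c,0.042),(520,820)); print('tube',round(d['confidence'],2),rects(m,500))
    for d in spotter.silhouettes(cam,'clip_1')[:4]:
        m=cv2.warpPerspective(d['mask'].astype(np.uint8),H(c,0.0),(520,820)); print('clip',round(d['confidence'],2),rects(m,300))
    t=top(c,0.05);h=cv2.cvtColor(t,cv2.COLOR_RGB2HSV)
    m=(h[...,0]>18)&(h[...,0]<32)&(h[...,1]>150)&(h[...,2]>120);m[:560]=0
    print('stripe',rects(m,200))
    m=(h[...,0]>100)&(h[...,0]<125)&(h[...,1]>120);m[:450]=0
    print('blue',rects(m,3000))
E
```

```text
scene
tube 0.97 [(0.6083, -0.2664, 195.4, 31.9, 87.2)]
tube 0.85 [(0.6682, -0.2691, 190.2, 30.2, 87.0)]
tube 0.73 [(0.4906, -0.2631, 202.7, 39.8, 86.9)]
clip 0.87 [(0.461, -0.1001, 95.9, 49.6, 76.8)]
clip 0.61 [(0.626, -0.0126, 80.4, 36.7, 64.7)]
clip 0.58 [(0.671, -0.1009, 50.8, 82.7, 3.2)]
clip 0.55 [(0.5594, -0.0882, 86.8, 39.4, 63.4)]
stripe [(0.542, 0.2359, 5.4, 246.0, 89.7)]
blue [(0.5433, 0.1862, 89.5, 248.0, 89.6)]
side
tube 0.98 [(0.4821, -0.2671, 192.0, 32.6, 87.8)]
tube 0.81 [(0.66, -0.273, 192.0, 42.0, 90.0)]
tube 0.8 [(0.6, -0.2725, 191.0, 40.0, 90.0)]
clip 0.82 [(0.5876, -0.0829, 44.3, 65.6, 56.7)]
clip 0.8 [(0.6919, -0.1033, 40.2, 89.6, 29.9)]
clip 0.69 [(0.6528, -0.0102, 43.2, 68.7, 62.1)]
clip 0.62 [(0.4782, -0.0986, 41.6, 74.0, 6.5)]
stripe [(0.542, 0.234, 4.0, 246.0, 90.0)]
blue [(0.5409, 0.1837, 89.7, 246.5, 89.4)]
```

View pics/top_side.png

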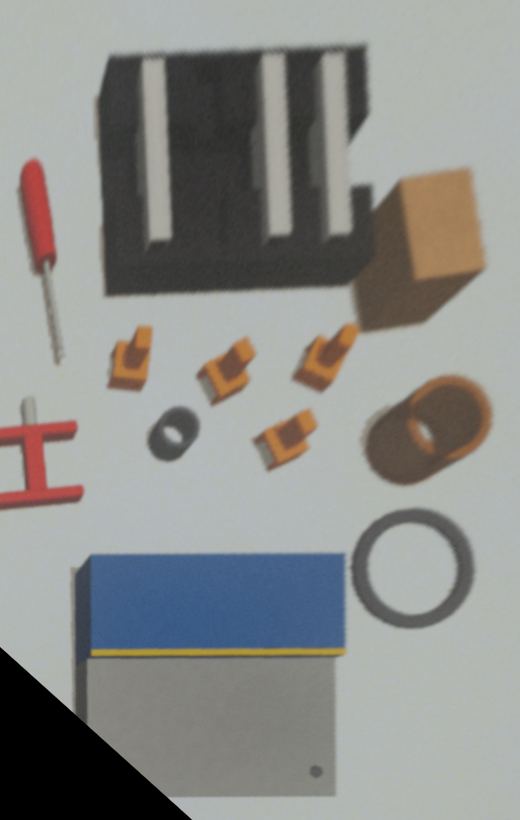

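The top-down map shows tubes at about columns 156, 276 and 336 (tilted ~2.5°), a stand edge parallel to world x at y≈0.238, and clips with various yaws. I'll fit models for clips, tubes and stand using both cameras.

```bash
cat >> h.py <<'E'
from scipy.optimize import minimize
from scipy.ndimage import gaussian_filter as gf
CLIP=[((-18,18),(-19,19),(0,17)),((-8,8),(-11,11),(17,45))]
TUBE=[((-90,90),(-11,11),(0,22))]
def render(c,boxes,x,y,z,yaw,pitch=0,off=(0,0)):
    cy,sy=np.cos(yaw),np.sin(yaw);cp,sp=np.cos(pitch),np.sin(pitch)
    R=np.array([[cy,-sy,0],[sy,cy,0],[0,0,1]])@np.array([[cp,0,-sp],[0,1,0],[sp,0,cp]])
    m=np.zeros((1600,2560),np.uint8)
    for b in boxes:
        P=np.array([[i,j,k] for i in b[0] for j in b[1] for k in b[2]])/1000@R.T+[x,y,z]
        q=np.array([w2px(c,p) for p in P])*4+2
        cv2.fillConvexPoly(m,cv2.convexHull(q.astype(np.int32)),255)
    return cv2.resize(m,(640,400),interpolation=cv2.INTER_AREA)/255.
def orange(c):
    h=cv2.cvtColor(c['img'],cv2.COLOR_RGB2HSV)
    return ((h[...,0]>4)&(h[...,0]<18)&(h[...,1]>185)&(h[...,2]>60)).astype(float)
def fitclip(cs,x,y):
    def cost(p):
        s=0
        for c,o in cs:
            u,v=w2px(c,[p[0],p[1],.02]).astype(int);sl=(slice(max(v-40,0),v+40),slice(max(u-40,0),u+40))
            r=render(c,CLIP,p[0],p[1],0,p[2]); s+=np.abs(gf(r[sl]-o[sl],.7)).sum()
        return s
    best=None
    for a in np.radians([0,45,90,135]):
        r=minimize(cost,[x,y,a],method='Nelder-Mead',options=dict(initial_simplex=[[x,y,a],[x+.006,y,a],[x,y+.006,a],[x,y,a+.3]],maxfev=70))
        if best is None or r.fun<best.fun: best=r
    return best
E
python3 - <<'E'
from h import *
cs=[snap('scene'),snap('side')]; co=[(c,orange(c)) for c in cs]
print([int(o.sum()) for c,o in co])
for x,y in [(.474,-.08),(.573,-.068),(.633,0),(.676,-.079)]:
    r=fitclip(co,x,y); print('clip',np.round(r.x[:2],4),round(np.degrees(r.x[2])%180,1),round(r.fun,1))
for c in cs:
    t=top(c,.042);g=cv2.cvtColor(t,cv2.COLOR_RGB2GRAY)
    m=g>125; z=np.zeros_like(m); z[45:260,115:365]=1; m&=z
    print('tubes',rects(m,1500))
    t=top(c,.05);
    for x in (.45,.54,.63):
        col=t[520:700,int((x-X0)*S)-5:int((x-X0)*S)+5].mean(1); 
        b=col[:,2]-col[:,0]; d=np.gradient(gf(b,1)); i=np.argmax(d[:60]); 
        yy=col[:,0]-col[:,2]; j=np.where(yy>30)[0]
        print(x,'deck back',-.42+(520+i)/1000,'stripe',-.42+(520+j.min())/1000,-.42+(520+j.max())/1000)
E
```

```text
[22044, 1470]
clip [ 0.4601 -0.0836] 25.6 867.9
clip [ 0.5616 -0.081 ] 151.5 938.4
clip [ 0.6253 -0.002 ] 47.7 1045.8
clip [ 0.6761 -0.0862] 45.2 789.5
tubes [(0.4862, -0.269, 180.4, 20.6, 87.5), (0.606, -0.2729, 178.6, 20.2, 87.6), (0.6659, -0.2739, 178.4, 20.3, 87.7), (0.5695, -0.268, 249.0, 214.0, 0.0)]
0.45 deck back 0.14000000000000007 stripe 0.10000000000000003 0.24000000000000005
0.54 deck back 0.14000000000000007 stripe 0.23300000000000004 0.23900000000000005
0.63 deck back 0.13900000000000007 stripe 0.23200000000000004 0.23900000000000005
tubes [(0.4864, -0.2718, 181.0, 22.0, 87.5), (0.675, -0.2774, 180.5, 39.8, 87.6), (0.6062, -0.2767, 181.3, 22.4, 87.5)]
0.45 deck back 0.13700000000000007 stripe 0.23100000000000004 0.23700000000000004
0.54 deck back 0.13700000000000007 stripe 0.23100000000000004 0.23700000000000004
0.63 deck back 0.13700000000000007 stripe 0.23000000000000004 0.23600000000000004
```

Emit:
drive_tool(motion=[60, 0, 0, 0, 0, 0, 0.104, 60, 0, 0, 0, 0, 0, 0.104, 60, 0, 0, 0, 0, 0, 0.104, 60, 0, 0, 0, 0, 0, 0.104, 60, 0, 0, 0, 0, 0, 0.104, 60, 0, 0, 0, 0, 0, 0.104, 60, 0, 0, 0, 0, 0, 0.104, 60, 0, 0, 0, 0, 0, 0.104, 60, 0, 0, 0, 0, 0, 0.104, 60, 0, 0, 0, 0, 0, 0.104, 60, 0, 0, 0, 0, 0, 0.104, 60, 0, 0, 0, 0, 0, 0.104, 60, -20, 35, 0, 0, 0, 0, 60, -20, 35, 0, 0, 0, 0, 60, -20, 35, 0, 0, 0, 0, 60, -20, 35, 0, 0, 0, 0, 60, -20, 35, 0, 0, 0, 0, 60, -20, 35, 0, 0, 0, 0, 60, -20, 35, 0, 0, 0, 0, 60, -20, 35, 0, 0, 0, 0], newtons=60)

```text
clock: 3.17
position: [0.499, 0.4091, 0.2314]
orientation: [[0.046, 0.999, -0.0], [0.999, -0.046, 0.0], [0.0, -0.0, -1.0]]
ft_force: [0.8, 0.2, -0.2]
width: 0.0516
finger_force: 0.0
```

Emit:
drive_tool(motion=[60, -40, 1, 0, 0, 0, 0, 60, -40, 1, 0, 0, 0, 0, 60, -40, 1, 0, 0, 0, 0, 60, -40, 1, 0, 0, 0, 0, 60, -40, 1, 0, 0, 0, 0, 60, -40, 1, 0, 0, 0, 0, 60, -40, 1, 0, 0, 0, 0, 60, -40, 1, 0, 0, 0, 0, 60, -40, 1, 0, 0, 0, 0, 60, -40, 1, 0, 0, 0, 0, 60, -40, 1, 0, 0, 0, 0, 60, -40, 1, 0, 0, 0, 0, 60, -40, 1, 0, 0, 0, 0, 60, -40, 1, 0, 0, 0, 0, 60, -40, 1, 0, 0, 0, 0, 60, -40, 1, 0, 0, 0, 0, 60, -30, 1, 0, 0, 0, 0, 60, -12, 1, 0, 0, 0, 0, 60, 0, 0, 0, 0, 0, 0, 60, 0, 0, 0, 0, 0, 0])

```text
clock: 4.83
position: [0.4843, -0.2711, 0.2311]
orientation: [[0.046, 0.999, -0.0], [0.999, -0.046, 0.001], [0.001, -0.0, -1.0]]
ft_force: [-0.3, 0.0, -0.2]
width: 0.0516
finger_force: 0.0
```

```bash
python3 -c "
from h import *
for i in range(3):
  cams.camera('wrist'); s=sense(); print(np.round(s['ft_force'],2),np.round(s['moment'],3))
"
```

```text
[0.38 0.15 0.64] [-0.005  0.006  0.06 ]
[-0.1   0.66  0.87] [ 0.029 -0.02  -0.012]
[-0.31 -0.18  0.16] [-0.04  -0.044  0.043]
```

Emit:
drive_tool(motion=[60, 0, 2, 40, 0, 0, 0, 60, 0, 0, 40, 0, 0, 0, 60, 0, 0, 40, 0, 0, 0, 60, 0, 0, 40, 0, 0, 0, 60, 0, 0, 29, 0, 0, 0, 60, 0, 0, 15, 0, 0, 0, 60, 0, 0, 5, 0, 0, 0, 60, 0, 0, 0, 0, 0, 0, 0, 0, 0, 0, 0, 0, 0, 0, 0, 0, 0, 0, 0, 0, 0, 0, 0, 0, 0, 0, 0, 0, 0, 0, 0, 0, 0, 0, 0, 0, 0, 0, 0, 0, 0], newtons=60)

```text
clock: 6.07
position: [0.4872, -0.2721, 0.0241]
orientation: [[0.046, 0.999, 0.002], [0.999, -0.046, -0.001], [-0.001, 0.002, -1.0]]
ft_force: [-0.4, 1.1, 6.6]
width: 0.0207
finger_force: 60.9
```

Emit:
drive_tool(motion=[0, 0, 0, -10, 0, 0, 0, 0, 0, 0, -25, 0, 0, 0, 0, 0, 0, -35, 0, 0, 0, 0, 0, 0, -30, 0, 0, 0, 0, 0, 0, -15, 0, 0, 0, 0, 0, 0, 0, 0, 0, 0, 0, 0, 0, 0, 0, 0, 0])

```text
clock: 6.65
position: [0.4866, -0.2722, 0.1385]
orientation: [[0.046, 0.999, 0.002], [0.999, -0.046, -0.001], [-0.001, 0.002, -1.0]]
ft_force: [-0.8, 0.7, -2.4]
width: 0.0205
finger_force: 59.8
```

```bash
cat >> h.py <<'E'
def weigh(n=10):
    F=[];M=[]
    for i in range(n):
        cams.camera('wrist'); s=sense(); F.append(s['ft_force']);M.append(s['moment'])
    print('F',np.mean(F,0).round(2),'M',np.mean(M,0).round(3),'sd',np.std(M,0).round(3),'pos',np.round(s['position'],4),'w',s['width'])
E
python3 -c "
from h import *
weigh(8);c=snap('side','lift1.png')
for d in spotter.landmark_of('side','tube_a'): print(np.round(d['centre'],3),round(d['confidence'],2))
"
```

```text
F [-0.09  0.16 -2.72] M [-0.036  0.004  0.007] sd [0.017 0.02  0.032] pos [ 0.4859 -0.2717  0.1364] w 0.020767516748658933
[ 0.668 -0.277  0.015] 0.69
[ 0.605 -0.278  0.019] 0.63
[ 0.483 -0.275  0.138] 0.61
```

Emit:
drive_tool(motion=[0, 5, -3, 0, 0, 0, -0.046, 0, 20, -3, 0, 0, 0, 0, 0, 35, -3, 0, 0, 0, 0, 0, 40, -3, 0, 0, 0, 0, 0, 40, -3, 0, 0, 0, 0, 0, 40, -3, 0, 0, 0, 0, 0, 40, -3, 0, 0, 0, 0, 0, 40, -3, 0, 0, 0, 0, 0, 40, -1, 0, 0, 0, 0, 0, 40, 0, 0, 0, 0, 0, 0, 40, 0, 0, 0, 0, 0, 0, 40, 0, 0, 0, 0, 0, 0, 30, 0, 0, 0, 0, 0, 0, 15, 0, 0, 0, 0, 0, 0, 5, 0, 0, 0, 0, 0, 0, 0, 0, 0, 0, 0, 0, 0, 0, 0, 0, 0, 0, 0, 0, 0, 0, 0, 0, 0, 0])

```text
clock: 8.65
position: [0.4614, 0.1959, 0.1373]
orientation: [[0.002, 1.0, -0.0], [1.0, -0.002, -0.001], [-0.001, -0.0, -1.0]]
ft_force: [-0.4, 0.0, -2.0]
width: 0.0208
finger_force: 59.7
```

Emit:
drive_tool(motion=[0, 0, 0, 35, 0, 0, 0, 0, 0, 0, 30, 0, 0, 0, 0, 0, 0, 12, 0, 0, 0, 0, 0, 0, 4, 0, 0, 0, 0, 0, 0, 2, 0, 0, 0, 0, 0, 0, 0, 0, 0, 0, 45, 0, 0, 0, 0, 0, 0, 45, 0, 0, 0, 0, 0, 0, 45, 0, 0, 0, 0, 0, 0, 45, 0, 0, 0, 0, 0, 0])

```text
clock: 9.48
position: [0.4622, 0.1986, 0.055]
orientation: [[-0.0, 1.0, 0.002], [1.0, 0.0, 0.001], [0.001, 0.002, -1.0]]
ft_force: [-0.2, 0.5, -0.5]
width: 0.0385
finger_force: 0.0
```

Emit:
drive_tool(motion=[45, 0, 0, -15, 0, 0, 0, 45, 0, 0, -35, 0, 0, 0, 45, 0, 0, -40, 0, 0, 0, 60, -20, 6, -30, 0, 0, 0.022, 60, -40, 10, 0, 0, 0, 0.022, 60, -40, 10, 0, 0, 0, 0, 60, -40, 12, 0, 0, 0, 0, 60, -40, 12, 0, 0, 0, 0, 60, -40, 12, 0, 0, 0, 0, 60, -40, 12, 0, 0, 0, 0, 60, -40, 12, 0, 0, 0, 0, 60, -40, 12, 0, 0, 0, 0, 60, -40, 12, 0, 0, 0, 0, 60, -40, 10, 0, 0, 0, 0, 60, -30, 3, 0, 0, 0, 0, 60, -15, 0, 0, 0, 0, 0, 60, -5, 0, 0, 0, 0, 0, 60, 0, 0, 0, 0, 0, 0])

```text
clock: 10.98
position: [0.5647, -0.2759, 0.1742]
orientation: [[0.045, 0.999, -0.001], [0.999, -0.045, 0.0], [0.0, -0.001, -1.0]]
ft_force: [-0.3, 0.8, 0.8]
width: 0.0513
finger_force: 0.0
```

Emit:
drive_tool(motion=[60, 0, 20, 0, 0, 0, 0, 60, 2, 21, 10, 0, 0, 0, 60, 0, 0, 40, 0, 0, 0, 60, 0, 0, 40, 0, 0, 0, 60, 0, 0, 37, 0, 0, 0, 60, 0, 0, 18, 0, 0, 0, 60, 0, 0, 6, 0, 0, 0, 60, 0, 0, 0, 0, 0, 0, 0, 0, 0, 0, 0, 0, 0, 0, 0, 0, 0, 0, 0, 0, 0, 0, 0, 0, 0, 0, 0, 0, 0, 0, 0, 0, 0, 0, 0, 0, 0, 0, 0, 0, 0])

```text
clock: 12.07
position: [0.6078, -0.2755, 0.0258]
orientation: [[0.044, 0.999, 0.003], [0.999, -0.044, -0.0], [-0.0, 0.003, -1.0]]
ft_force: [-1.4, 1.5, 7.4]
width: 0.0202
finger_force: 62.8
```

Emit:
drive_tool(motion=[0, 0, 0, -10, 0, 0, 0, 0, 0, 0, -25, 0, 0, 0, 0, 0, 0, -35, 0, 0, 0, 0, 0, 0, -30, 0, 0, 0, 0, 0, 0, -15, 0, 0, 0, 0, 0, 0, 0, 0, 0, 0, 0, 0, 0, 0, 0, 0, 0])

```text
clock: 12.65
position: [0.6066, -0.2755, 0.1393]
orientation: [[0.044, 0.999, 0.002], [0.999, -0.044, -0.0], [-0.0, 0.002, -1.0]]
ft_force: [0.4, 0.3, -3.2]
width: 0.0206
finger_force: 61.7
```

```bash
python3 -c "
from h import *
weigh(8)
"
```

```text
F [ 0.08  0.38 -3.15] M [ 0.077 -0.002  0.014] sd [0.018 0.031 0.04 ] pos [ 0.6059 -0.2752  0.1373] w 0.020534855538524792
```

Emit:
drive_tool(motion=[0, 8, -5, 0, 0, 0, -0.044, 0, 20, -6, 0, 0, 0, 0, 0, 35, -6, 0, 0, 0, 0, 0, 40, -6, 0, 0, 0, 0, 0, 40, -6, 0, 0, 0, 0, 0, 40, -6, 0, 0, 0, 0, 0, 40, -6, 0, 0, 0, 0, 0, 40, -6, 0, 0, 0, 0, 0, 40, -6, 0, 0, 0, 0, 0, 40, -6, 0, 0, 0, 0, 0, 40, -6, 0, 0, 0, 0, 0, 40, 0, 0, 0, 0, 0, 0, 40, 0, 0, 0, 0, 0, 0, 25, 0, 0, 0, 0, 0, 0, 12, 0, 0, 0, 0, 0, 0, 3, 0, 0, 0, 0, 0, 0, 0, 0, 35, 0, 0, 0, 0, 0, 0, 30, 0, 0, 0, 0, 0, 0, 7, 0, 0, 0, 0, 0, 0, 0, 0, 0, 0])

```text
clock: 14.72
position: [0.5403, 0.2246, 0.0643]
orientation: [[0.003, 1.0, -0.005], [1.0, -0.003, -0.004], [-0.004, -0.005, -1.0]]
ft_force: [0.0, -0.1, -1.8]
width: 0.0204
finger_force: 61.5
```

Emit:
drive_tool(motion=[0, 0, 0, 4, 0, 0, 0, 0, 0, 0, 2, 0, 0, 0, 0, 0, 0, 1, 0, 0, 0, 0, 0, 0, 0, 0, 0, 0, 0, 0, 0, 0, 0, 0, 0, 45, 0, 0, 0, 0, 0, 0, 45, 0, 0, 0, 0, 0, 0, 45, 0, 0, 0, 0, 0, 0, 45, 0, 0, 0, 0, 0, 0])

```text
clock: 15.47
position: [0.542, 0.2279, 0.0597]
orientation: [[-0.0, 1.0, 0.001], [1.0, 0.0, 0.0], [0.0, 0.001, -1.0]]
ft_force: [0.7, 0.3, 0.4]
width: 0.0384
finger_force: 0.0
```

Emit:
drive_tool(motion=[45, 0, 0, -15, 0, 0, 0, 45, 0, 0, -35, 0, 0, 0, 45, 0, 0, -40, 0, 0, 0, 60, -20, 8, -30, 0, 0, 0.022, 60, -40, 10, 0, 0, 0, 0.022, 60, -40, 12, 0, 0, 0, 0, 60, -40, 12, 0, 0, 0, 0, 60, -40, 12, 0, 0, 0, 0, 60, -40, 12, 0, 0, 0, 0, 60, -40, 12, 0, 0, 0, 0, 60, -40, 12, 0, 0, 0, 0, 60, -40, 12, 0, 0, 0, 0, 60, -40, 12, 0, 0, 0, 0, 60, -40, 0, 0, 0, 0, 0, 60, -40, 0, 0, 0, 0, 0, 60, -25, 0, 0, 0, 0, 0, 60, -10, 0, 0, 0, 0, 0, 60, -4, 0, 0, 0, 0, 0, 60, 0, 0, 0, 0, 0, 0])

```text
clock: 17.05
position: [0.6352, -0.2742, 0.1791]
orientation: [[0.044, 0.999, -0.0], [0.999, -0.044, 0.001], [0.001, -0.0, -1.0]]
ft_force: [-0.3, 0.4, -0.0]
width: 0.0513
finger_force: 0.0
```

Emit:
drive_tool(motion=[60, 0, 15, 0, 0, 0, 0, 60, 1, 16, 15, 0, 0, 0, 60, 0, 0, 40, 0, 0, 0, 60, 0, 0, 40, 0, 0, 0, 60, 0, 0, 37, 0, 0, 0, 60, 0, 0, 18, 0, 0, 0, 60, 0, 0, 6, 0, 0, 0, 60, 0, 0, 0, 0, 0, 0, 0, 0, 0, 0, 0, 0, 0, 0, 0, 0, 0, 0, 0, 0, 0, 0, 0, 0, 0, 0, 0, 0, 0, 0, 0, 0, 0, 0, 0, 0, 0, 0, 0, 0, 0])

```text
clock: 18.13
position: [0.6681, -0.275, 0.0261]
orientation: [[0.044, 0.999, 0.004], [0.999, -0.044, -0.001], [-0.001, 0.004, -1.0]]
ft_force: [-0.2, 1.0, 6.5]
width: 0.0202
finger_force: 63.3
```

Emit:
drive_tool(motion=[0, 0, 0, -10, 0, 0, 0, 0, 0, 0, -25, 0, 0, 0, 0, 0, 0, -35, 0, 0, 0, 0, 0, 0, -30, 0, 0, 0, 0, 0, 0, -15, 0, 0, 0, 0, 0, 0, 0, 0, 0, 0, 0, 0, 0, 0, 0, 0, 0])

```text
clock: 18.72
position: [0.6665, -0.275, 0.1394]
orientation: [[0.044, 0.999, 0.002], [0.999, -0.044, -0.0], [-0.0, 0.002, -1.0]]
ft_force: [-0.4, 0.6, -2.1]
width: 0.0203
finger_force: 62.4
```

```bash
python3 -c "
from h import *
weigh(8)
"
```

```text
F [-0.15  0.07 -2.11] M [ 0.052 -0.009  0.   ] sd [0.019 0.023 0.031] pos [ 0.6658 -0.2747  0.1372] w 0.020448473688637794
```

Emit:
drive_tool(motion=[0, 8, -3, 0, 0, 0, -0.044, 0, 20, -4, 0, 0, 0, 0, 0, 35, -4, 0, 0, 0, 0, 0, 40, -4, 0, 0, 0, 0, 0, 40, -4, 0, 0, 0, 0, 0, 40, -4, 0, 0, 0, 0, 0, 40, -4, 0, 0, 0, 0, 0, 40, -4, 0, 0, 0, 0, 0, 40, -4, 0, 0, 0, 0, 0, 40, -4, 0, 0, 0, 0, 0, 40, -4, 0, 0, 0, 0, 0, 40, -2, 0, 0, 0, 0, 0, 40, 0, 0, 0, 0, 0, 0, 25, 0, 0, 0, 0, 0, 0, 12, 0, 0, 0, 0, 0, 0, 3, 0, 0, 0, 0, 0, 0, 0, 0, 35, 0, 0, 0, 0, 0, 0, 30, 0, 0, 0, 0, 0, 0, 10, 0, 0, 0, 0, 0, 0, 0, 0, 0, 0])

```text
clock: 20.78
position: [0.6196, 0.2248, 0.0603]
orientation: [[0.003, 1.0, -0.006], [1.0, -0.003, -0.004], [-0.004, -0.006, -1.0]]
ft_force: [0.3, -1.0, -2.3]
width: 0.0205
finger_force: 62.2
```

Emit:
drive_tool(motion=[0, 0, 0, 4, 0, 0, 0, 0, 0, 0, 1, 0, 0, 0, 0, 0, 0, 0, 0, 0, 0, 0, 0, 0, 0, 0, 0, 0, 45, 0, 0, 0, 0, 0, 0, 45, 0, 0, 0, 0, 0, 0, 45, 0, 0, 0, 0, 0, 0, 45, 0, 0, 0, 0, 0, 0])

```text
clock: 21.45
position: [0.6219, 0.2284, 0.0588]
orientation: [[-0.0, 1.0, 0.001], [1.0, 0.0, 0.0], [0.0, 0.001, -1.0]]
ft_force: [-0.3, -1.2, 0.7]
width: 0.0387
finger_force: 0.0
```

Emit:
drive_tool(motion=[45, 0, 0, -15, 0, 0, 0, 45, 0, 0, -35, 0, 0, 0, 30, -20, 0, -40, 0, 0, 0, 0, -40, 0, 0, 0, 0, 0, 0, -40, 0, 0, 0, 0, 0, 0, -40, 0, 0, 0, 0, 0, 0, -20, 0, 0, 0, 0, 0, 0, -10, 0, 0, 0, 0, 0, 0, 0, 0, 0, 0, 0, 0])

```text
clock: 22.2
position: [0.6218, 0.0563, 0.1459]
orientation: [[0.005, 1.0, 0.0], [1.0, -0.005, -0.002], [-0.002, 0.0, -1.0]]
ft_force: [0.3, 0.6, 0.4]
width: 0.0002
finger_force: 0.0
```

```bash
python3 - <<'E'
from h import *
print(np.round(sense()['position'],4))
for cam in ['scene','side']:
    c=snap(cam,cam+'1.png')
    for d in spotter.landmark_of(cam,'tube_a'): print(cam,np.round(d['centre'],3),round(d['confidence'],2))
    t=top(c,.072); g=cv2.cvtColor(t,cv2.COLOR_RGB2GRAY); cv2.imwrite(f'pics/top1_{cam}.png',t[480:820,80:400,::-1])
E
```

```text
[0.6218 0.0563 0.1459]
scene [0.544 0.232 0.047] 0.92
scene [0.619 0.225 0.051] 0.75
scene [0.461 0.196 0.048] 0.73
side [0.542 0.234 0.049] 0.94
side [0.624 0.227 0.046] 0.62
```

View pics/scene1.png

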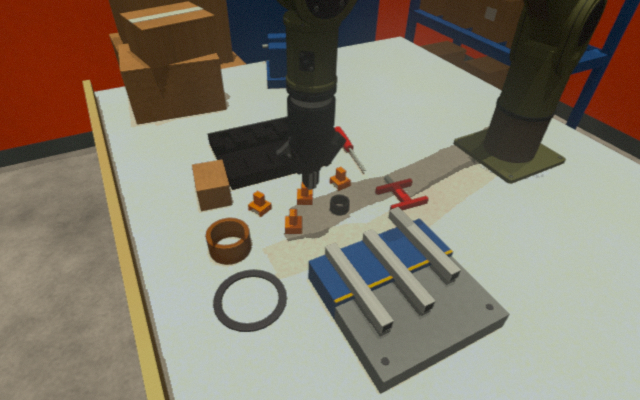

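View pics/top1_side.png

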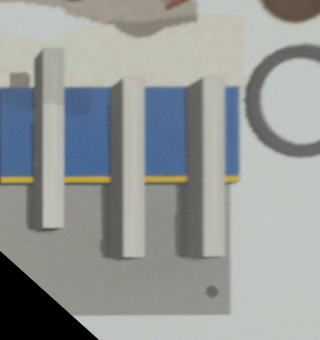

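Scene image: all three tubes lie level on the deck, with front ends at (385,325), (428,303) and (455,272). Top map confirms they are parallel. Next I'll push tube 3 (x≈0.62) from behind.

Emit:
drive_tool(motion=[0, 20, 0, 35, 0, 0, 0, 0, 18, 0, 35, 0, 0, 0, 0, 2, 0, 15, 0, 0, 0, 0, 0, 0, 5, 0, 0, 0, 0, 12, -1, 0, 0, 0, 0, 0, 6, 0, 0, 0, 0, 0, 0, 6, 0, 0, 0, 0, 0, 0, 6, 0, 0, 0, 0, 0, 0, 6, 0, 0, 0, 0, 0, 0, 6, 0, 0, 0, 0, 0, 0, 6, 0, 0, 0, 0, 0, 0, 6, 0, 0, 0, 0, 0, 0, 4, 0, 0, 0, 0, 0, 0, 0, 0, 0, 0, 0, 0])

```text
clock: 23.57
position: [0.6205, 0.1596, 0.0555]
orientation: [[-0.002, 1.0, 0.0], [1.0, 0.002, 0.002], [0.002, 0.0, -1.0]]
ft_force: [0.1, -0.1, 0.1]
width: -0.0001
finger_force: 0.0
```

```bash
cat >> h.py <<'E'
FX={1:.462,2:.542,3:.622}
def tubefit(c,x,y,g0=None):
    """front end profile along tube top centreline at z=.072 (level tube)"""
    t=top(c,.072);k=int((x-X0)*S);g=gf(cv2.cvtColor(t,cv2.COLOR_RGB2GRAY)[480:,k-4:k+4].mean(1).astype(float),1.5)
    d=np.gradient(g); i=int(round((y-Y0)*S))-480; j=np.argmin(d[i-25:i+25]); return round((j+i-25+480)/S+Y0,4), round(float(d[i-25+j]),1)
E
python3 - <<'E'
from h import *
s=sense();print(np.round(s['position'],4))
c1=snap('scene','scene2.png');c2=snap('side','side2.png')
for n,f in ((1,.288),(2,.318),(3,.345)): print(n,tubefit(c1,FX[n],f),tubefit(c2,FX[n],f))
a=cv2.imread('pics/scene2.png')[190:390,290:520];b=cv2.imread('pics/side2.png')[150:400,90:350]
a=cv2.resize(a,None,fx=1.5,fy=1.5);b=cv2.resize(b,None,fx=1.5,fy=1.5)
o=np.zeros((375,740,3),np.uint8);o[:300,:345]=a;o[:,350:740]=b;cv2.imwrite('pics/c2.png',o)
E
```

```text
[0.6205 0.1596 0.0555]
1 (np.float64(0.29), -22.4) (np.float64(0.287), -20.9)
2 (np.float64(0.32), -24.8) (np.float64(0.316), -14.8)
3 (np.float64(0.352), -27.0) (np.float64(0.35), -17.5)
```

View pics/c2.png

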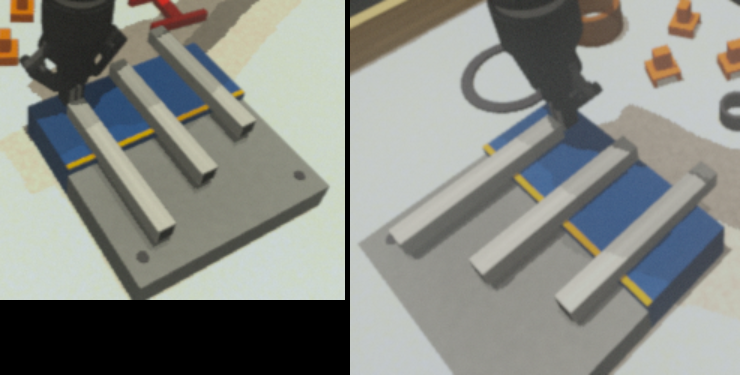

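The crop shows tube 3 pushed out to y≈0.351 and still level, with all tubes parallel. Next I'll retract, check whether it has tipped, then step forward.

Emit:
drive_tool(motion=[0, -4, 0, 0, 0, 0, 0, 0, 0, 0, 0, 0, 0, 0, 0, 0, 0, 0, 0, 0, 0, 0, 0, 0, 0, 0, 0, 0])

```text
clock: 24.0
position: [0.6205, 0.1535, 0.0554]
orientation: [[0.0, 1.0, -0.0], [1.0, -0.0, 0.0], [0.0, -0.0, -1.0]]
ft_force: [-0.2, 0.6, -0.6]
width: -0.0001
finger_force: 0.0
```

```bash
cat >> h.py <<'E'
def chk(n,f):
    c1=snap('scene');c2=snap('side');r=[]
    for c in (c1,c2):
        y=tubefit(c,FX[n],f)[0]; t=cv2.cvtColor(top(c,.072),cv2.COLOR_RGB2GRAY).astype(float)
        k=int((FX[n]-X0)*S);ro=int((y-.012-Y0)*S)
        p=gf(t[ro-3:ro+3,k-30:k+30].mean(0),1);d=np.gradient(p)
        r+= [y,'R edge x',round((k-30+np.argmin(d))/S+X0,4)]
    print(n,r,'tcp',np.round(sense()['position'],4))
E
python3 -c "
from h import *
chk(3,.351);chk(2,.318)"
```

```text
3 [np.float64(0.358), 'R edge x', np.float64(0.638), np.float64(0.351), 'R edge x', np.float64(0.625)] tcp [0.6206 0.1537 0.0555]
2 [np.float64(0.32), 'R edge x', np.float64(0.554), np.float64(0.316), 'R edge x', np.float64(0.554)] tcp [0.6206 0.1537 0.0555]
```

Emit:
drive_tool(motion=[0, -25, 0, 0, 0, 0, 0, 0, -25, -5, 0, 0, 0, 0, 0, -4, -35, 0, 0, 0, 0, 0, 0, -30, 0, 0, 0, 0, 0, 0, -9, 0, 0, 0, 0, 0, 0, 0, 0, 0, 0, 0, 0, 10, 0, 0, 0, 0, 0, 0, 8, 0, 0, 0, 0, 0, 0, 6, 0, 0, 0, 0, 0, 0, 6, 0, 0, 0, 0, 0, 0, 5, 0, 0, 0, 0, 0, 0, 5, 0, 0, 0, 0, 0, 0, 4, 0, 0, 0, 0, 0, 0, 3, 0, 0, 0, 0, 0, 0, 2, 0, 0, 0, 0, 0, 0, 0, 0, 0, 0, 0, 0, 0, -5, 0, 0, 0, 0, 0, 0, 0, 0, 0, 0, 0, 0, 0, 0, 0, 0, 0, 0, 0, 0, 0, 0, 0, 0, 0, 0])

```text
clock: 25.87
position: [0.5414, 0.1441, 0.0554]
orientation: [[-0.0, 1.0, -0.0], [1.0, 0.0, 0.001], [0.001, -0.0, -1.0]]
ft_force: [0.3, 0.9, -0.6]
width: 0.0
finger_force: 0.0
```

```bash
python3 -c "
from h import *
chk(2,.340)"
```

```text
2 [np.float64(0.342), 'R edge x', np.float64(0.552), np.float64(0.339), 'R edge x', np.float64(0.553)] tcp [0.5415 0.1441 0.0555]
```

Emit:
drive_tool(motion=[0, 3, 0, 0, 0, 0, 0, 0, 2, 0, 0, 0, 0, 0, 0, 2, 0, 0, 0, 0, 0, 0, 2, 0, 0, 0, 0, 0, 0, 0, 0, 0, 0, 0, 0, 0, -5, 0, 0, 0, 0, 0, 0, 0, 0, 0, 0, 0, 0, 0, 0, 0, 0, 0, 0, 0, 0, 0, 0, 0, 0, 0, 0])

```text
clock: 26.72
position: [0.5417, 0.1478, 0.0556]
orientation: [[0.0, 1.0, 0.0], [1.0, -0.0, 0.001], [0.001, 0.0, -1.0]]
ft_force: [0.7, 0.5, -0.3]
width: 0.0002
finger_force: 0.0
```

```bash
python3 -c "
from h import *
chk(2,.344)"
```

```text
2 [np.float64(0.345), 'R edge x', np.float64(0.552), np.float64(0.342), 'R edge x', np.float64(0.553)] tcp [0.5416 0.1479 0.0556]
```

Emit:
drive_tool(motion=[0, 3, 0, 0, 0, 0, 0, 0, 2, 0, 0, 0, 0, 0, 0, 1, 0, 0, 0, 0, 0, 0, 1, 0, 0, 0, 0, 0, 0, 0, 0, 0, 0, 0, 0, 0, -5, 0, 0, 0, 0, 0, 0, 0, 0, 0, 0, 0, 0, 0, 0, 0, 0, 0, 0, 0, 0, 0, 0, 0, 0, 0, 0])

```text
clock: 27.57
position: [0.5416, 0.15, 0.0555]
orientation: [[-0.0, 1.0, -0.0], [1.0, 0.0, 0.001], [0.001, -0.0, -1.0]]
ft_force: [0.7, -0.1, 0.5]
width: -0.0002
finger_force: 0.0
```

```bash
python3 -c "
from h import *
chk(2,.346)"
```

```text
2 [np.float64(0.347), 'R edge x', np.float64(0.552), np.float64(0.344), 'R edge x', np.float64(0.553)] tcp [0.5416 0.15   0.0556]
```

Emit:
drive_tool(motion=[0, 3, 0, 0, 0, 0, 0, 0, 2, 0, 0, 0, 0, 0, 0, 1, 0, 0, 0, 0, 0, 0, 1, 0, 0, 0, 0, 0, 0, 0, 0, 0, 0, 0, 0, 0, -5, 0, 0, 0, 0, 0, 0, 0, 0, 0, 0, 0, 0, 0, 0, 0, 0, 0, 0, 0, 0, 0, 0, 0, 0, 0, 0])

```text
clock: 28.42
position: [0.5416, 0.152, 0.0555]
orientation: [[-0.0, 1.0, -0.0], [1.0, 0.0, 0.001], [0.001, -0.0, -1.0]]
ft_force: [0.3, -0.9, -0.8]
width: 0.0001
finger_force: 0.0
```

```bash
python3 -c "
from h import *
chk(2,.348)"
```

```text
2 [np.float64(0.349), 'R edge x', np.float64(0.552), np.float64(0.346), 'R edge x', np.float64(0.553)] tcp [0.5416 0.1521 0.0555]
```

Emit:
drive_tool(motion=[0, 3, 0, 0, 0, 0, 0, 0, 2, 0, 0, 0, 0, 0, 0, 1, 0, 0, 0, 0, 0, 0, 1, 0, 0, 0, 0, 0, 0, 0, 0, 0, 0, 0, 0, 0, -5, 0, 0, 0, 0, 0, 0, 0, 0, 0, 0, 0, 0, 0, 0, 0, 0, 0, 0, 0, 0, 0, 0, 0, 0, 0, 0])

```text
clock: 29.27
position: [0.5417, 0.154, 0.0556]
orientation: [[-0.0, 1.0, 0.0], [1.0, 0.0, 0.001], [0.001, 0.0, -1.0]]
ft_force: [1.0, -0.5, -0.0]
width: -0.0001
finger_force: 0.0
```

```bash
python3 -c "
from h import *
chk(2,.350)"
```

```text
2 [np.float64(0.351), 'R edge x', np.float64(0.552), np.float64(0.348), 'R edge x', np.float64(0.552)] tcp [0.5416 0.1541 0.0556]
```

Emit:
drive_tool(motion=[0, 3, 0, 0, 0, 0, 0, 0, 2, 0, 0, 0, 0, 0, 0, 1, 0, 0, 0, 0, 0, 0, 1, 0, 0, 0, 0, 0, 0, 0, 0, 0, 0, 0, 0, 0, -5, 0, 0, 0, 0, 0, 0, 0, 0, 0, 0, 0, 0, 0, 0, 0, 0, 0, 0, 0, 0, 0, 0, 0, 0, 0, 0])

```text
clock: 30.12
position: [0.5416, 0.156, 0.0556]
orientation: [[-0.0, 1.0, -0.0], [1.0, 0.0, 0.001], [0.001, -0.0, -1.0]]
ft_force: [-0.7, 1.1, -0.3]
width: 0.0005
finger_force: 0.0
```

```bash
python3 -c "
from h import *
chk(2,.352)"
```

```text
2 [np.float64(0.353), 'R edge x', np.float64(0.552), np.float64(0.35), 'R edge x', np.float64(0.552)] tcp [0.5416 0.156  0.0555]
```

Emit:
drive_tool(motion=[0, 3, 0, 0, 0, 0, 0, 0, 2, 0, 0, 0, 0, 0, 0, 1, 0, 0, 0, 0, 0, 0, 1, 0, 0, 0, 0, 0, 0, 0, 0, 0, 0, 0, 0, 0, -5, 0, 0, 0, 0, 0, 0, 0, 0, 0, 0, 0, 0, 0, 0, 0, 0, 0, 0, 0, 0, 0, 0, 0, 0, 0, 0])

```text
clock: 30.97
position: [0.5416, 0.158, 0.0556]
orientation: [[-0.0, 1.0, 0.0], [1.0, 0.0, 0.001], [0.001, 0.0, -1.0]]
ft_force: [-0.3, 0.3, -0.4]
width: -0.0001
finger_force: 0.0
```

```bash
python3 -c "
from h import *
chk(2,.354)"
```

```text
2 [np.float64(0.355), 'R edge x', np.float64(0.552), np.float64(0.352), 'R edge x', np.float64(0.552)] tcp [0.5416 0.1581 0.0556]
```

Emit:
drive_tool(motion=[0, 3, 0, 0, 0, 0, 0, 0, 2, 0, 0, 0, 0, 0, 0, 1, 0, 0, 0, 0, 0, 0, 1, 0, 0, 0, 0, 0, 0, 0, 0, 0, 0, 0, 0, 0, -5, 0, 0, 0, 0, 0, 0, 0, 0, 0, 0, 0, 0, 0, 0, 0, 0, 0, 0, 0, 0, 0, 0, 0, 0, 0, 0])

```text
clock: 31.82
position: [0.5416, 0.16, 0.0556]
orientation: [[-0.0, 1.0, 0.0], [1.0, 0.0, 0.001], [0.001, 0.0, -1.0]]
ft_force: [-0.6, 0.3, -0.1]
width: 0.0003
finger_force: 0.0
```

```bash
python3 -c "
from h import *
chk(2,.356)"
```

```text
2 [np.float64(0.357), 'R edge x', np.float64(0.552), np.float64(0.354), 'R edge x', np.float64(0.552)] tcp [0.5416 0.1601 0.0556]
```

Emit:
drive_tool(motion=[0, 3, 0, 0, 0, 0, 0, 0, 2, 0, 0, 0, 0, 0, 0, 1, 0, 0, 0, 0, 0, 0, 1, 0, 0, 0, 0, 0, 0, 0, 0, 0, 0, 0, 0, 0, -5, 0, 0, 0, 0, 0, 0, 0, 0, 0, 0, 0, 0, 0, 0, 0, 0, 0, 0, 0, 0, 0, 0, 0, 0, 0, 0])

```text
clock: 32.67
position: [0.5416, 0.162, 0.0556]
orientation: [[-0.0, 1.0, 0.0], [1.0, 0.0, 0.001], [0.001, 0.0, -1.0]]
ft_force: [1.2, -0.3, -0.1]
width: 0.0001
finger_force: 0.0
```

```bash
python3 -c "
from h import *
chk(2,.358)"
```

```text
2 [np.float64(0.364), 'R edge x', np.float64(0.558), np.float64(0.357), 'R edge x', np.float64(0.546)] tcp [0.5416 0.162  0.0556]
```

Emit:
drive_tool(motion=[0, -25, 0, 0, 0, 0, 0, 0, -35, 0, 0, 0, 0, 0, 0, -22, -10, 0, 0, 0, 0, 0, -5, -30, 0, 0, 0, 0, 0, 0, -30, 0, 0, 0, 0, 0, 0, -10, 0, 0, 0, 0, 0, 0, 0, 0, 0, 0, 0, 0, 10, 0, 0, 0, 0, 0, 0, 8, 0, 0, 0, 0, 0, 0, 6, 0, 0, 0, 0, 0, 0, 5, 0, 0, 0, 0, 0, 0, 4, 0, 0, 0, 0, 0, 0, 4, 0, 0, 0, 0, 0, 0, 3, 0, 0, 0, 0, 0, 0, 0, 0, 0, 0, 0, 0, 0, -5, 0, 0, 0, 0, 0, 0, 0, 0, 0, 0, 0, 0, 0, 0, 0, 0, 0, 0, 0])

```text
clock: 34.27
position: [0.4615, 0.1094, 0.0555]
orientation: [[0.001, 1.0, -0.0], [1.0, -0.001, 0.0], [0.0, -0.0, -1.0]]
ft_force: [-0.1, 0.1, 0.2]
width: 0.0002
finger_force: 0.0
```

```bash
python3 -c "
from h import *
chk(1,.306)"
```

```text
1 [np.float64(0.308), 'R edge x', np.float64(0.473), np.float64(0.305), 'R edge x', np.float64(0.435)] tcp [0.4616 0.1097 0.0555]
```

Emit:
drive_tool(motion=[0, 3, 0, 0, 0, 0, 0, 0, 2, 0, 0, 0, 0, 0, 0, 1, 0, 0, 0, 0, 0, 0, 1, 0, 0, 0, 0, 0, 0, 0, 0, 0, 0, 0, 0, 0, -5, 0, 0, 0, 0, 0, 0, 0, 0, 0, 0, 0, 0, 0, 0, 0, 0, 0, 0, 0, 0, 0, 0, 0, 0, 0, 0])

```text
clock: 35.12
position: [0.4616, 0.1117, 0.0556]
orientation: [[0.0, 1.0, -0.0], [1.0, -0.0, 0.0], [0.0, -0.0, -1.0]]
ft_force: [0.5, 0.3, -0.0]
width: 0.0001
finger_force: 0.0
```

```bash
python3 -c "
from h import *
chk(1,.308)"
```

```text
1 [np.float64(0.31), 'R edge x', np.float64(0.473), np.float64(0.306), 'R edge x', np.float64(0.435)] tcp [0.4616 0.1118 0.0556]
```

Emit:
drive_tool(motion=[0, 3, 0, 0, 0, 0, 0, 0, 2, 0, 0, 0, 0, 0, 0, 1, 0, 0, 0, 0, 0, 0, 1, 0, 0, 0, 0, 0, 0, 0, 0, 0, 0, 0, 0, 0, -5, 0, 0, 0, 0, 0, 0, 0, 0, 0, 0, 0, 0, 0, 0, 0, 0, 0, 0, 0, 0, 0, 0, 0, 0, 0, 0])

```text
clock: 35.97
position: [0.4616, 0.1137, 0.0555]
orientation: [[0.0, 1.0, -0.0], [1.0, -0.0, 0.0], [0.0, -0.0, -1.0]]
ft_force: [-0.3, 0.2, 0.3]
width: -0.0004
finger_force: 0.0
```

```bash
python3 -c "
from h import *
chk(1,.310)"
```

```text
1 [np.float64(0.318), 'R edge x', np.float64(0.48), np.float64(0.312), 'R edge x', np.float64(0.437)] tcp [0.4617 0.1138 0.0556]
```

Tubes 1, 2 and 3 are all tipped, as the scene-minus-side apparent shift jumped by 3–4 mm in each case. Next I'll raise the arm and locate the clips precisely.

Emit:
drive_tool(motion=[0, -20, 0, 0, 0, 0, 0, 0, -20, 0, -20, 0, 0, 0, 30, 0, 0, -40, 0, 0, 0, 45, 0, 0, -40, 0, 0, 0, 45, 0, 0, -30, 0, 0, 0, 45, 0, 0, -10, 0, 0, 0, 45, 0, 0, 0, 0, 0, 0])

```text
clock: 36.65
position: [0.4634, 0.074, 0.1982]
orientation: [[-0.0, 1.0, 0.006], [1.0, 0.0, 0.002], [0.002, 0.006, -1.0]]
ft_force: [-0.7, 0.2, -1.2]
width: 0.0388
finger_force: 0.0
```

```bash
cat >> h.py <<'E'
def omask(c,x,y):
    h=cv2.cvtColor(c['img'],cv2.COLOR_RGB2HSV)
    m=((h[...,0]>3)&(h[...,0]<20)&(h[...,1]>150)&(h[...,2]>50)).astype(np.uint8)
    m=cv2.morphologyEx(m,cv2.MORPH_CLOSE,np.ones((3,3)))
    n,l,st,_=cv2.connectedComponentsWithStats(m)
    u,v=w2px(c,[x,y,.018]).astype(int); w=l[v-6:v+7,u-6:u+7]; w=w[w>0]
    return (l==np.bincount(w).argmax()).astype(float) if len(w) else None
def clips(verbose=True):
    c={k:snap(k,f'clip_{k}.png') for k in('scene','side')}; P=[]
    for k in c:
        for d in spotter.landmark_of(k,'clip_1'):
            if d['confidence']>.4 and d['centre'][1]<.12: P.append(d['centre'][:2])
    U=[]
    for p in P:
        for q in U:
            if np.hypot(*(np.array(p)-q[0]))<.025: q.append(p);break
        else: U.append([p])
    for q in U:
        x,y=np.mean(q,0);ms=[(c[k],omask(c[k],x,y)) for k in c]; ms=[a for a in ms if a[1] is not None and a[1].sum()<1500]
        if not ms: print('?',x,y);continue
        best=None
        def cost(p): return sum(np.abs(gf(render(cc,CLIP,p[0],p[1],0,p[2])-m,.7)).sum() for cc,m in ms)
        for a in np.radians([0,45,90,135]):
            r=minimize(cost,[x,y,a],method='Nelder-Mead',options=dict(initial_simplex=[[x,y,a],[x+.005,y,a],[x,y+.005,a],[x,y,a+.3]],maxfev=60))
            if best is None or r.fun<best.fun: best=r
        print('clip',np.round(best.x[:2],4),'yaw',round(np.degrees(best.x[2])%180,1),'cost',round(best.fun),[int(m.sum()) for _,m in ms],'lm',np.round([x,y],3))
E
python3 -c "
from h import *
print(np.round(sense()['position'],4),np.round(sense()['qpos'],0))
clips()"
```

```text
[0.4634 0.074  0.1982] [-22.  32.  12. 119. -13.  30.  -1.]
clip [ 0.6751 -0.0825] yaw 43.8 cost 406 [296, 98] lm [ 0.678 -0.08 ]
clip [ 0.5752 -0.0678] yaw 40.2 cost 489 [251, 94] lm [ 0.57  -0.068]
clip [ 0.4723 -0.0811] yaw 23.2 cost 511 [224, 138] lm [ 0.474 -0.082]
clip [0.6339 0.0032] yaw 53.5 cost 498 [314, 77] lm [ 0.632 -0.   ]
? 0.5175 -0.007
```

```bash
python3 - <<'E'
from h import *
a=cv2.imread('pics/clip_scene.png')[155:245,235:365];b=cv2.imread('pics/clip_side.png')[135:235,275:415]
a=cv2.resize(a,None,fx=3,fy=3,interpolation=cv2.INTER_CUBIC);b=cv2.resize(b,None,fx=2.8,fy=2.8,interpolation=cv2.INTER_CUBIC)
o=np.zeros((290,790,3),np.uint8);o[:270,:390]=a;o[:280,395:395+b.shape[1]]=b;cv2.imwrite('pics/cc.png',o)
s=cv2.imread('pics/clip_side.png');h=cv2.cvtColor(s,cv2.COLOR_BGR2HSV)
for u,v in [(394,210),(394,216),(347,184),(347,192),(313,157),(298,195),(298,186)]: print(h[v,u])
s=cv2.imread('pics/clip_scene.png');h=cv2.cvtColor(s,cv2.COLOR_BGR2HSV)
for u,v in [(305,195),(305,188),(293,222),(260,205),(260,210)]: print(h[v,u])
E
```

```text
[ 10 121 126]
[ 16 163 186]
[  9 122 121]
[ 13 149 168]
[ 10 128 131]
[  9 104 128]
[ 12 141 172]
[ 11 168 114]
[ 12 188 134]
[ 11 160 113]
[ 12 198 107]
[ 17 237 184]
```

View pics/cc.png

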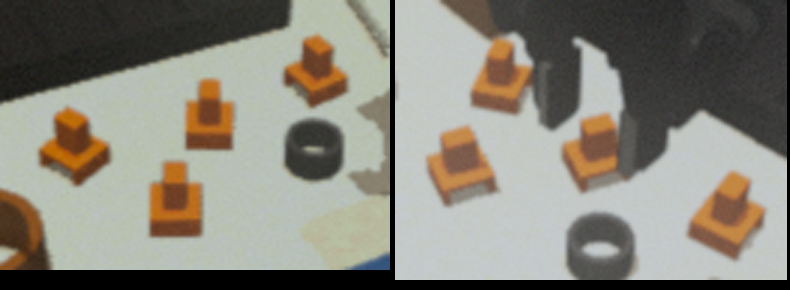

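The crop shows all four clips standing upright, one partly behind a finger in the side view. I'll lower the saturation threshold and refit.

```bash
sed -i 's/(h\[...,1\]>150)&(h\[...,2\]>50)/(h[...,1]>85)\&(h[...,2]>50)/' h.py; python3 -c "
from h import *
clips()"
```

```text
clip [ 0.572  -0.0677] yaw 150.0 cost 181 [305, 358] lm [ 0.573 -0.069]
clip [ 0.6763 -0.0827] yaw 32.7 cost 145 [344, 350] lm [ 0.677 -0.079]
clip [ 0.4722 -0.0805] yaw 10.9 cost 153 [287, 462] lm [ 0.474 -0.081]
clip [0.6336 0.0038] yaw 153.9 cost 172 [356, 366] lm [0.632 0.001]
```

Emit:
drive_tool(motion=[45, -10, 20, 0, 0, 0, 0, 45, -15, 40, 0, 0, 0, 0, 45, -15, 38, 0, 0, 0, 0, 45, -15, 38, 0, 0, 0, 0, 45, -12, 24, 0, 0, 0, 0, 45, -4, 10, 0, 0, 0, 0, 45, 0, 0, 20, 0, 0, 0.114, 45, 0, 0, 20, 0, 0, 0.113, 45, 0, 0, 20, 0, 0, 0.113, 45, 0, 0, 20, 0, 0, 0.113, 45, 0, 0, 20, 0, 0, 0, 45, 0, 0, 10, 0, 0, 0, 45, 0, 0, 0, 0, 0, 0, 45, 0, 0, 0, 0, 0, 0])

```text
clock: 38.22
position: [0.6304, 0.0029, 0.0852]
orientation: [[0.437, 0.899, -0.001], [0.899, -0.437, 0.0], [-0.0, -0.001, -1.0]]
ft_force: [-0.4, 0.8, -0.5]
width: 0.0382
finger_force: 0.0
```

Emit:
drive_tool(motion=[45, 1, 3, 25, 0, 0, 0, 45, 0, 0, 25, 0, 0, 0, 45, 0, 0, 11, 0, 0, 0, 45, 0, 0, 3, 0, 0, 0, 45, 0, 0, 0, 0, 0, 0, 0, 0, 0, 0, 0, 0, 0, 0, 0, 0, 0, 0, 0, 0, 0, 0, 0, 0, 0, 0, 0, 0, 0, 0, 0, 0, 0, 0, 0, 0, 0, 0, 0, 0, 0], newtons=20)

```text
clock: 39.05
position: [0.6349, 0.0024, 0.0231]
orientation: [[0.438, 0.899, 0.003], [0.899, -0.438, -0.0], [0.001, 0.002, -1.0]]
ft_force: [-0.5, 0.3, 6.8]
width: 0.0157
finger_force: 26.4
```

Emit:
drive_tool(motion=[45, 0, 0, 0, 0, 0, 0, 45, 0, 0, 0, 0, 0, 0, 45, 0, 0, -2, 0, 0, 0, 45, 0, 0, 0, 0, 0, -0.121, 45, 0, 0, 0, 0, 0, -0.121, 45, 0, 0, 0, 0, 0, -0.121, 45, 0, 0, 0, 0, 0, -0.121, 45, 0, 0, 0, 0, 0, -0.121, 45, 0, 0, 0, 0, 0, -0.121, 45, 0, 0, 0, 0, 0, -0.121, 45, 0, 0, 0, 0, 0, -0.121, 45, 0, 0, 0, 0, 0, -0.121, 45, 0, 0, 0, 0, 0, -0.121, 45, 0, 0, 0, 0, 0, -0.121, 45, 0, 0, 0, 0, 0, -0.121, 45, 0, 0, 0, 0, 0, -0.119, 45, 0, 0, 0, 0, 0, 0])

```text
clock: 40.47
position: [0.6336, 0.0021, 0.0235]
orientation: [[-0.9, 0.435, -0.0], [0.435, 0.9, 0.0], [0.0, -0.0, -1.0]]
ft_force: [-0.0, -0.3, -0.5]
width: 0.0383
finger_force: 0.0
```

Emit:
drive_tool(motion=[0, 0, 0, 0, 0, 0, 0, 0, 0, 0, 0, 0, 0, 0, 0, 0, 0, 0, 0, 0, 0, 0, 0, 0, 0, 0, 0, 0, 0, 0, 0, 0, 0, 0, 0], newtons=30)

```text
clock: 40.88
position: [0.6337, 0.0025, 0.0236]
orientation: [[-0.899, 0.438, -0.0], [0.438, 0.899, -0.0], [-0.0, -0.0, -1.0]]
ft_force: [0.1, -0.2, 0.9]
width: 0.0215
finger_force: 31.9
```

Emit:
drive_tool(motion=[0, 0, 0, -15, 0, 0, 0, 0, 0, 0, -35, 0, 0, 0, 0, 0, 0, -40, 0, 0, 0, 0, 10, 18, -30, 0, 0, 0, 0, 20, 35, 0, 0, 0, 0, 0, 20, 35, 0, 0, 0, 0, 0, 20, 35, 0, 0, 0, 0, 0, 15, 25, 0, 0, 0, 0, 0, 0, 0, 0, 0, 0, 0.112, 0, 0, 0, 0, 0, 0, 0.112, 0, 0, 0, 0, 0, 0, 0.112, 0, 0, 0, 0, 0, 0, 0.112, 0, 0, 0, 0, 0, 0, 0.112, 0, 0, 0, 0, 0, 0, 0.112, 0, 0, 0, 0, 0, 0, 0.112, 0, 0, 0, 0, 0, 0, 0.112, 0, 0, 0, 0, 0, 0, 0.112, 0, 0, 0, 0, 0, 0, 0.112, 0, 0, 0, 0, 0, 0, 0])

```text
clock: 42.47
position: [0.6218, 0.1734, 0.1433]
orientation: [[0.005, 1.0, -0.0], [1.0, -0.005, -0.0], [-0.0, -0.0, -1.0]]
ft_force: [0.9, 0.2, -0.1]
width: 0.0215
finger_force: 31.8
```

```bash
cat >> h.py <<'E'
TIP={1:(.462,.309),2:(.542,.3565),3:(.6215,.351)}
def tipped(n,cc):
    """fit x, edge-contact station s (front overhang), yaw of tipped tube by silhouette in scene+side"""
    x0,f=TIP[n];ms=[]
    for k in cc:
        best=None
        for d in spotter.silhouettes(k,'tube_a'):
            r=pose(cc[k],x0,f-.238,0); i=(r*d['mask']).sum()/np.maximum(r,d['mask']).sum()
            if best is None or i>best[0]: best=(i,d['mask'].astype(float))
        if best and best[0]>.6: ms.append((cc[k],best[1]))
    cost=lambda p: sum(np.abs(gf(pose(c,*p)-m,.7)).sum() for c,m in ms)
    p0=np.array([x0,f-.238,0]);r=minimize(cost,p0,method='Nelder-Mead',options=dict(initial_simplex=[p0,p0+[.004,0,0],p0+[0,.004,0],p0+[0,0,.02]],maxfev=90))
    print(n,'x',round(r.x[0],4),'overhang',round(r.x[1],4),'yaw',round(np.degrees(r.x[2]),2),'cost',round(r.fun),len(ms))
def pose(c,x,s,yaw):
    t=np.arcsin(.012/s); m=s-.09   # tube centre is m beyond the edge
    cy,sy=np.cos(yaw),np.sin(yaw)
    return render(c,TUBE,x-sy*m*np.cos(t),.238+cy*m*np.cos(t),.050-m*np.sin(t),np.pi/2+yaw,-t)
E
python3 - <<'E'
from h import *
print(np.round(sense()['position'],4),sense()['width'])
cc={k:snap(k,f't_{k}.png') for k in ('scene','side')}
for n in (1,2,3): tipped(n,cc)
E
```

```text
[0.6218 0.1734 0.1433] 0.02153248775105192
1 x 0.4612 overhang 0.0716 yaw -0.11 cost 451 2
2 x 0.541 overhang 0.1188 yaw 0.27 cost 447 2
3 x 0.6229 overhang 0.1126 yaw 0.03 cost 401 2
```

Emit:
drive_tool(motion=[0, 15, 1, 5, 0, 0, 0, 0, 30, 0, 5, 0, 0, 0, 0, 20, 0, 0, 0, 0, 0, 0, 8, 0, 0, 0, 0, 0, 0, 3, 0, 0, 0, 0, 0, 0, 0, 0, 0, 0, -0.054, 0, 0, 0, 0, 0, 0, -0.053, 0, 0, 0, 0, 0, 0, 0, 0, 0, 0, 0, 0, 0, 0, 0])

```text
clock: 43.62
position: [0.6231, 0.2488, 0.1334]
orientation: [[0.001, 1.0, -0.0], [0.994, -0.001, -0.107], [-0.107, 0.0, -0.994]]
ft_force: [0.0, 0.5, 0.2]
width: 0.0215
finger_force: 31.8
```

Emit:
drive_tool(motion=[0, 0, 0, 20, 0, 0, 0, 0, 0, 0, 15, 0, 0, 0, 0, 0, 0, 8, 0, 0, 0, 0, 0, 0, 4, 0, 0, 0, 0, 0, 0, 2, 0, 0, 0, 0, 0, 0, 0, 0, 0, 0])

```text
clock: 44.12
position: [0.6236, 0.243, 0.085]
orientation: [[0.003, 1.0, 0.0], [0.994, -0.003, -0.107], [-0.107, 0.0, -0.994]]
ft_force: [-0.1, -0.2, -0.8]
width: 0.0211
finger_force: 31.8
```

Emit:
drive_tool(motion=[0, 0, 0, 1, 0, 0, 0, 0, 0, 0, 0.5, 0, 0, 0, 0, 0, 0, 0, 0, 0, 0, 45, 0, 0, 0, 0, 0, 0, 45, 0, 0, 0, 0, 0, 0, 45, 0, 0, 0, 0, 0, 0, 45, 0, 0, -10, 0, 0, 0, 45, 0, 0, -25, 0, 0, 0, 45, 0, 0, -40, 0, 0, 0, 45, 0, 0, -40, 0, 0, 0, 45, -20, 0, 0, 0, 0.054, 0, 45, -40, 0, 0, 0, 0.053, 0, 45, -40, 0, 0, 0, 0, 0, 45, -40, 0, 0, 0, 0, 0, 45, -20, 0, 0, 0, 0, 0, 45, -5, 0, 0, 0, 0, 0, 45, 0, 0, 0, 0, 0, 0])

```text
clock: 45.53
position: [0.6233, 0.0882, 0.2029]
orientation: [[0.006, 1.0, 0.001], [1.0, -0.006, -0.001], [-0.001, 0.001, -1.0]]
ft_force: [0.7, 0.7, -0.1]
width: 0.0383
finger_force: 0.0
```

```bash
python3 - <<'E'
from h import *
print(np.round(sense()['position'],4))
clips()
a=cv2.imread('pics/clip_scene.png')[170:390,230:520];b=cv2.imread('pics/clip_side.png')[120:400,90:420]
a=cv2.resize(a,None,fx=1.35,fy=1.35);b=cv2.resize(b,None,fx=1.2,fy=1.2)
o=np.zeros((340,795,3),np.uint8);o[:a.shape[0],:a.shape[1]]=a;o[:b.shape[0],395:395+b.shape[1]]=b;cv2.imwrite('pics/p3.png',o)
for k in('scene','side'):
    cams.camera(k)
    for d in spotter.landmark_of(k,'clip_1'): print(k,np.round(d['centre'],3),round(d['confidence'],2))
E
```

```text
[0.6233 0.0882 0.2029]
clip [ 0.4721 -0.0797] yaw 12.7 cost 148 [292, 463] lm [ 0.474 -0.08 ]
clip [ 0.6764 -0.082 ] yaw 32.8 cost 146 [345, 342] lm [ 0.674 -0.079]
clip [ 0.5717 -0.0675] yaw 151.1 cost 155 [306, 380] lm [ 0.573 -0.068]
scene [ 0.57  -0.065  0.001] 0.86
scene [ 0.472 -0.082 -0.002] 0.75
scene [0.623 0.234 0.063] 0.74
scene [ 0.676 -0.078 -0.002] 0.64
side [ 0.475 -0.08  -0.003] 0.91
side [ 0.678 -0.08  -0.001] 0.85
side [ 0.571 -0.067 -0.002] 0.75
side [0.621 0.239 0.057] 0.61
```

View pics/p3.png

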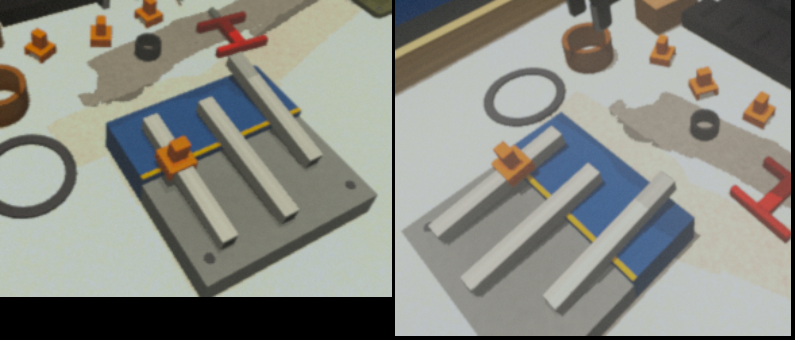

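Clip A sits astride tube 3 at the edge (crop px 177,153 and 512,163), and the tubes are still tipped. Next is clip B for tube 2.

Emit:
drive_tool(motion=[45, -15, -5, 0, 0, 0, 0, 45, -35, -12, 0, 0, 0, 0, 45, -40, -13, 0, 0, 0, 0, 45, -36, -12, 0, 0, 0, 0, 45, -22, -8, 0, 0, 0, 0, 45, -8, -2, 0, 0, 0, 0, 45, 0, 0, 25, 0, 0, 0.103, 45, 0, 0, 25, 0, 0, 0.103, 45, 0, 0, 25, 0, 0, 0.103, 45, 0, 0, 25, 0, 0, 0.103, 45, 0, 0, 13, 0, 0, 0.103, 45, 0, 0, 5, 0, 0, 0, 45, 0, 0, 0, 0, 0, 0, 45, 0, 0, 0, 0, 0, 0])

```text
clock: 47.1
position: [0.5712, -0.0646, 0.0844]
orientation: [[0.492, 0.871, 0.001], [0.871, -0.492, 0.0], [0.0, 0.001, -1.0]]
ft_force: [0.2, 0.6, 0.4]
width: 0.0384
finger_force: 0.0
```

Emit:
drive_tool(motion=[45, -2.5, 1.5, 25, 0, 0, 0, 45, 0, 0, 23, 0, 0, 0, 45, 0, 0, 10, 0, 0, 0, 45, 0, 0, 3, 0, 0, 0, 45, 0, 0, 0, 0, 0, 0, 0, 0, 0, 0, 0, 0, 0, 0, 0, 0, 0, 0, 0, 0, 0, 0, 0, 0, 0, 0, 0, 0, 0, 0, 0, 0, 0, 0, 0, 0, 0, 0, 0, 0, 0], newtons=20)

```text
clock: 47.93
position: [0.5718, -0.0676, 0.0241]
orientation: [[0.494, 0.869, 0.002], [0.869, -0.494, -0.0], [0.001, 0.002, -1.0]]
ft_force: [0.2, 0.1, 6.4]
width: 0.0155
finger_force: 26.6
```

Emit:
drive_tool(motion=[45, 0, 0, 0, 0, 0, 0, 45, 0, 0, 0, 0, 0, 0, 45, 0, 0, 0, 0, 0, 0, 45, 0, 0, 0, 0, 0, -0.121, 45, 0, 0, 0, 0, 0, -0.121, 45, 0, 0, 0, 0, 0, -0.121, 45, 0, 0, 0, 0, 0, -0.121, 45, 0, 0, 0, 0, 0, -0.121, 45, 0, 0, 0, 0, 0, -0.121, 45, 0, 0, 0, 0, 0, -0.121, 45, 0, 0, 0, 0, 0, -0.121, 45, 0, 0, 0, 0, 0, -0.121, 45, 0, 0, 0, 0, 0, -0.121, 45, 0, 0, 0, 0, 0, -0.121, 45, 0, 0, 0, 0, 0, -0.121, 45, 0, 0, 0, 0, 0, -0.119, 45, 0, 0, 0, 0, 0, 0])

```text
clock: 49.35
position: [0.5705, -0.0678, 0.0227]
orientation: [[-0.871, 0.492, -0.0], [0.492, 0.871, 0.0], [0.001, 0.0, -1.0]]
ft_force: [-0.2, -0.4, 0.7]
width: 0.0388
finger_force: 0.0
```

Emit:
drive_tool(motion=[0, 0, 0, 0, 0, 0, 0, 0, 0, 0, 0, 0, 0, 0, 0, 0, 0, 0, 0, 0, 0, 0, 0, 0, 0, 0, 0, 0, 0, 0, 0, 0, 0, 0, 0], newtons=30)

```text
clock: 49.77
position: [0.5707, -0.0675, 0.0229]
orientation: [[-0.869, 0.495, -0.0], [0.495, 0.869, -0.0], [0.0, -0.0, -1.0]]
ft_force: [-0.8, 0.2, -0.2]
width: 0.0211
finger_force: 30.8
```

Emit:
drive_tool(motion=[0, 0, 0, -15, 0, 0, 0, 0, 0, 0, -35, 0, 0, 0, 0, 0, 0, -40, 0, 0, 0, 0, 12, 16, -30, 0, 0, 0, 0, 24, 32, 0, 0, 0, 0, 0, 24, 32, 0, 0, 0, 0, 0, 24, 32, 0, 0, 0, 0, 0, 24, 32, 0, 0, 0, 0, 0, 24, 32, 0, 0, 0, 0, 0, 13, 18, 0, 0, 0, 0, 0, 0, 0, 0, 0, 0, 0.117, 0, 0, 0, 0, 0, 0, 0.117, 0, 0, 0, 0, 0, 0, 0.117, 0, 0, 0, 0, 0, 0, 0.117, 0, 0, 0, 0, 0, 0, 0.117, 0, 0, 0, 0, 0, 0, 0.117, 0, 0, 0, 0, 0, 0, 0.117, 0, 0, 0, 0, 0, 0, 0.117, 0, 0, 0, 0, 0, 0, 0.117, 0, 0, 0, 0, 0, 0, 0])

```text
clock: 51.43
position: [0.5403, 0.1731, 0.1428]
orientation: [[0.002, 1.0, -0.0], [1.0, -0.002, -0.0], [-0.0, -0.0, -1.0]]
ft_force: [0.2, -0.7, -0.4]
width: 0.0211
finger_force: 30.8
```

```bash
python3 - <<'E'
from h import *
cams.camera('wrist')
s=sense();print(np.round(s['position'],4),np.round(s['orientation'],3).tolist(),s['width'])
E
```

```text
[0.5404 0.1731 0.1428] [[-0.003, 1.0, -0.0], [1.0, 0.003, -0.0], [-0.0, -0.0, -1.0]] 0.021209789736109572
```

Emit:
drive_tool(motion=[0, 15, 1, 5, 0, 0, 0, 0, 30, 0, 5.5, 0, 0, 0, 0, 20, 0, 0, 0, 0, 0, 0, 7.5, 0, 0, 0, 0, 0, 0, 3, 0, 0, 0, 0, 0, 0, 0, 0, 0, 0, -0.051, 0, 0, 0, 0, 0, 0, -0.05, 0, 0, 0, 0, 0, 0, 0, 0, 0, 0, 0, 0, 0, 0, 0])

```text
clock: 52.23
position: [0.5414, 0.2483, 0.1322]
orientation: [[-0.002, 1.0, 0.0], [0.995, 0.002, -0.101], [-0.101, -0.0, -0.995]]
ft_force: [-0.3, 0.3, -0.3]
width: 0.0216
finger_force: 30.8
```

Emit:
drive_tool(motion=[0, 0, 0, 20, 0, 0, 0, 0, 0, 0, 15, 0, 0, 0, 0, 0, 0, 8, 0, 0, 0, 0, 0, 0, 4, 0, 0, 0, 0, 0, 0, 2, 0, 0, 0, 0, 0, 0, 0, 0, 0, 0, 0, 0, 0, 0, 0, 0, 0])

```text
clock: 52.82
position: [0.5421, 0.2433, 0.0843]
orientation: [[-0.001, 1.0, 0.001], [0.995, 0.001, -0.1], [-0.1, 0.001, -0.995]]
ft_force: [0.6, 0.6, -0.4]
width: 0.0216
finger_force: 30.8
```

Emit:
drive_tool(motion=[0, 0, 0, 1, 0, 0, 0, 0, 0, 0, 0.5, 0, 0, 0, 0, 0, 0, 0, 0, 0, 0, 45, 0, 0, 0, 0, 0, 0, 45, 0, 0, 0, 0, 0, 0, 45, 0, 0, 0, 0, 0, 0, 45, 0, 0, -10, 0, 0, 0, 45, 0, 0, -25, 0, 0, 0, 45, 0, 0, -40, 0, 0, 0, 45, 0, 0, -40, 0, 0, 0, 45, -20, 0, 0, 0, 0.051, 0, 45, -40, 0, 0, 0, 0.05, 0, 45, -40, 0, 0, 0, 0, 0, 45, -40, 0, 0, 0, 0, 0, 45, -20, 0, 0, 0, 0, 0, 45, -5, 0, 0, 0, 0, 0, 45, 0, 0, 0, 0, 0, 0])

```text
clock: 54.23
position: [0.542, 0.0876, 0.2015]
orientation: [[0.003, 1.0, 0.001], [1.0, -0.003, -0.001], [-0.001, 0.001, -1.0]]
ft_force: [0.8, 1.0, 0.6]
width: 0.0385
finger_force: 0.0
```

```bash
python3 - <<'E'
from h import *
print(np.round(sense()['position'],4))
clips()
for k in('scene','side'):
    cams.camera(k)
    for d in spotter.landmark_of(k,'clip_1'): print(k,np.round(d['centre'],3),round(d['confidence'],2))
E
```

```text
[0.542  0.0876 0.2015]
clip [ 0.4721 -0.0803] yaw 8.2 cost 152 [287, 462] lm [ 0.474 -0.081]
clip [ 0.6752 -0.0832] yaw 37.8 cost 320 [342, 160] lm [ 0.677 -0.08 ]
? 0.3856 -0.1849
scene [0.623 0.237 0.06 ] 0.91
scene [ 0.676 -0.081 -0.001] 0.76
scene [0.539 0.24  0.06 ] 0.68
scene [ 0.472 -0.082  0.001] 0.67
side [0.621 0.238 0.054] 0.82
side [ 0.476 -0.078 -0.003] 0.63
side [0.543 0.239 0.06 ] 0.59
```

Emit:
drive_tool(motion=[45, -15, -6, 0, 0, 0, 0, 45, -33, -14, 0, 0, 0, 0, 45, -37, -16, 0, 0, 0, 0, 45, -37, -16, 0, 0, 0, 0, 45, -28, -12, 0, 0, 0, 0, 45, -14, -5, 0, 0, 0, 0, 45, -4, -1, 25, 0, 0, -0.093, 45, 0, 0, 35, 0, 0, -0.092, 45, 0, 0, 35, 0, 0, 0, 45, 0, 0, 18, 0, 0, 0, 45, 0, 0, 5, 0, 0, 0, 45, 0, 0, 0, 0, 0, 0, 45, 0, 0, 0, 0, 0, 0])

```text
clock: 55.72
position: [0.4724, -0.078, 0.0832]
orientation: [[-0.185, 0.983, 0.001], [0.983, 0.185, -0.0], [-0.0, 0.001, -1.0]]
ft_force: [0.6, -0.3, 0.4]
width: 0.0385
finger_force: 0.0
```

Emit:
drive_tool(motion=[45, -2.2, -0.7, 25, 0, 0, 0, 45, 0, 0, 22, 0, 0, 0, 45, 0, 0, 10, 0, 0, 0, 45, 0, 0, 3, 0, 0, 0, 45, 0, 0, 0, 0, 0, 0, 0, 0, 0, 0, 0, 0, 0, 0, 0, 0, 0, 0, 0, 0, 0, 0, 0, 0, 0, 0, 0, 0, 0, 0, 0, 0, 0, 0, 0, 0, 0, 0, 0, 0, 0], newtons=20)

```text
clock: 56.55
position: [0.4723, -0.0805, 0.0238]
orientation: [[-0.185, 0.983, 0.002], [0.983, 0.185, -0.0], [-0.001, 0.002, -1.0]]
ft_force: [0.7, 0.1, 7.3]
width: 0.0159
finger_force: 23.5
```

Emit:
drive_tool(motion=[45, 0, 0, 0, 0, 0, 0, 45, 0, 0, 0, 0, 0, 0, 45, 0, 0, 0, 0, 0, 0, 45, 0, 0, 0, 0, 0, 0.121, 45, 0, 0, 0, 0, 0, 0.121, 45, 0, 0, 0, 0, 0, 0.121, 45, 0, 0, 0, 0, 0, 0.121, 45, 0, 0, 0, 0, 0, 0.121, 45, 0, 0, 0, 0, 0, 0.121, 45, 0, 0, 0, 0, 0, 0.121, 45, 0, 0, 0, 0, 0, 0.121, 45, 0, 0, 0, 0, 0, 0.121, 45, 0, 0, 0, 0, 0, 0.121, 45, 0, 0, 0, 0, 0, 0.121, 45, 0, 0, 0, 0, 0, 0.121, 45, 0, 0, 0, 0, 0, 0.119, 45, 0, 0, 0, 0, 0, 0])

```text
clock: 57.97
position: [0.4715, -0.0803, 0.0225]
orientation: [[0.983, 0.182, -0.0], [0.182, -0.983, -0.0], [-0.0, -0.0, -1.0]]
ft_force: [0.5, 0.6, 0.7]
width: 0.0387
finger_force: 0.0
```

Emit:
drive_tool(motion=[0, 0, 0, 0, 0, 0, 0, 0, 0, 0, 0, 0, 0, 0, 0, 0, 0, 0, 0, 0, 0, 0, 0, 0, 0, 0, 0, 0, 0, 0, 0, 0, 0, 0, 0], newtons=30)

```text
clock: 58.38
position: [0.4715, -0.0804, 0.0226]
orientation: [[0.983, 0.186, -0.0], [0.186, -0.983, 0.0], [-0.0, -0.0, -1.0]]
ft_force: [0.2, 0.1, 0.8]
width: 0.0215
finger_force: 30.6
```

Emit:
drive_tool(motion=[0, 0, 0, -15, 0, 0, 0, 0, 0, 0, -35, 0, 0, 0, 0, 0, 0, -40, 0, 0, 0, 0, 2, -15, -30, 0, 0, 0, 0, 5, -32, 0, 0, 0, 0, 0, 6, -40, 0, 0, 0, 0, 0, 6, -40, 0, 0, 0, 0, 0, 6, -40, 0, 0, 0, 0, 0, 6, -40, 0, 0, 0, 0, 0, 4, -30, 0, 0, 0, 0, 0, 2, -14, 0, 0, 0, 0])

```text
clock: 59.3
position: [0.4602, 0.1789, 0.142]
orientation: [[0.981, 0.193, -0.002], [0.193, -0.981, 0.003], [-0.001, -0.003, -1.0]]
ft_force: [-0.5, -0.4, 0.1]
width: 0.0217
finger_force: 30.4
```

Emit:
drive_tool(motion=[0, 0, 0, 0, 0, 0, -0.1153, 0, 0, 0, 0, 0, 0, -0.1153, 0, 0, 0, 0, 0, 0, -0.1153, 0, 0, 0, 0, 0, 0, -0.1153, 0, 0, 0, 0, 0, 0, -0.1153, 0, 0, 0, 0, 0, 0, -0.1153, 0, 0, 0, 0, 0, 0, -0.1153, 0, 0, 0, 0, 0, 0, -0.1153, 0, 0, 0, 0, 0, 0, -0.1153, 0, 0, 0, 0, 0, 0, -0.1153, 0, 0, 0, 0, 0, 0, -0.1153, 0, 0, 0, 0, 0, 0, -0.1153, 0, 0, 0, 0, 0, 0, 0, 0, 0, 0, 0, 0, 0, 0])

```text
clock: 60.47
position: [0.4614, 0.1729, 0.1426]
orientation: [[0.004, 1.0, -0.0], [1.0, -0.004, 0.0], [0.0, -0.0, -1.0]]
ft_force: [-0.3, 0.4, 0.1]
width: 0.0213
finger_force: 30.4
```

Emit:
drive_tool(motion=[0, 15, 0, 5, 0, 0, 0, 0, 30, 0, 6.3, 0, 0, 0, 0, 23, 0, 0, 0, 0, 0, 0, 8.2, 0, 0, 0, 0, 0, 0, 3, 0, 0, 0, 0, 0, 0, 0, 0, 0, 0, -0.06, 0, 0, 0, 0, 0, 0, -0.06, 0, 0, 0, 0, 0, 0, -0.048, 0, 0, 0, 0, 0, 0, 0, 0, 0, 0, 0, 0, 0, 0, 0])

```text
clock: 61.3
position: [0.4615, 0.2517, 0.1312]
orientation: [[0.002, 1.0, -0.0], [0.986, -0.002, -0.168], [-0.168, 0.0, -0.986]]
ft_force: [0.3, -1.0, -0.4]
width: 0.0214
finger_force: 30.4
```

Emit:
drive_tool(motion=[0, 0, 0, 20, 0, 0, 0, 0, 0, 0, 15, 0, 0, 0, 0, 0, 0, 8, 0, 0, 0, 0, 0, 0, 4, 0, 0, 0, 0, 0, 0, 2, 0, 0, 0, 0, 0, 0, 0, 0, 0, 0, 0, 0, 0, 0, 0, 0, 0])

```text
clock: 61.88
position: [0.4621, 0.244, 0.0836]
orientation: [[0.002, 1.0, 0.0], [0.986, -0.002, -0.166], [-0.166, 0.001, -0.986]]
ft_force: [0.4, -0.4, -0.4]
width: 0.0217
finger_force: 30.4
```

Emit:
drive_tool(motion=[0, 0, 0, 1, 0, 0, 0, 0, 0, 0, 0.5, 0, 0, 0, 0, 0, 0, 0, 0, 0, 0, 45, 0, 0, 0, 0, 0, 0, 45, 0, 0, 0, 0, 0, 0, 45, 0, 0, 0, 0, 0, 0, 45, 0, 0, -10, 0, 0, 0, 45, 0, 0, -25, 0, 0, 0, 45, 0, 0, -40, 0, 0, 0, 45, 0, 0, -40, 0, 0, 0, 45, -20, 0, 0, 0, 0.06, 0, 45, -40, 0, 0, 0, 0.06, 0, 45, -40, 0, 0, 0, 0.048, 0, 45, -40, 0, 0, 0, 0, 0, 45, -20, 0, 0, 0, 0, 0, 45, -5, 0, 0, 0, 0, 0, 45, 0, 0, 0, 0, 0, 0])

```text
clock: 63.3
position: [0.4617, 0.0969, 0.2053]
orientation: [[0.005, 1.0, 0.001], [1.0, -0.005, -0.0], [0.0, 0.001, -1.0]]
ft_force: [-0.3, 1.2, 0.6]
width: 0.0384
finger_force: 0.0
```

```bash
cat >> h.py <<'E'
def clipfit(cc,n,s):
    """clip on tipped tube n: fit station d (mm past edge along tube) and lateral x"""
    t=np.arcsin(.012/s);x0=TIP[n][0];ms=[]
    P=lambda c,x,d: render(c,CLIP,x,.238+d*np.cos(t)+.01*np.sin(t),.05-d*np.sin(t)+.01*np.cos(t),np.pi/2,-t)
    for k in cc:
        h=cv2.cvtColor(cc[k]['img'],cv2.COLOR_RGB2HSV);m=((h[...,0]>3)&(h[...,0]<20)&(h[...,1]>110)&(h[...,2]>50))
        r=P(cc[k],x0,0); m=m&(cv2.dilate(r,np.ones((15,15)))>0); ms.append((cc[k],m.astype(float)))
    for mm in (ms,ms[:1],ms[1:]):
        r=minimize(lambda p:sum(np.abs(gf(P(c,*p)-m,.7)).sum() for c,m in mm),[x0,0],method='Nelder-Mead',options=dict(initial_simplex=[[x0,0],[x0+.004,0],[x0,.004]],maxfev=60))
        print('clip on',n,'x',round(r.x[0],4),'past edge mm',round(r.x[1]*1000,1),'cost',round(r.fun))
E
python3 - <<'E'
from h import *
cc={k:snap(k,f'f_{k}.png') for k in ('scene','side')}
for n,s in ((1,.0716),(2,.1188),(3,.1126)): tipped(n,cc);clipfit(cc,n,s)
a=cc['scene']['img'][170:390,290:520,::-1];b=cc['side']['img'][140:400,90:350,::-1]
a=cv2.resize(a,None,fx=1.7,fy=1.7);b=cv2.resize(b,None,fx=1.5,fy=1.5)
o=np.zeros((400,795,3),np.uint8);o[:a.shape[0],:a.shape[1]]=a;o[:b.shape[0],400:400+b.shape[1]]=b;cv2.imwrite('pics/fin.png',o)
E
```

```text
1 x 0.4617 overhang 0.0718 yaw 0.08 cost 1312 2
clip on 1 x 0.4622 past edge mm 1.0 cost 167
clip on 1 x 0.4617 past edge mm 2.5 cost 77
clip on 1 x 0.4629 past edge mm 0.7 cost 74
2 x 0.5416 overhang 0.1198 yaw 0.46 cost 1320 2
clip on 2 x 0.5422 past edge mm 0.7 cost 201
clip on 2 x 0.542 past edge mm 2.4 cost 93
clip on 2 x 0.5422 past edge mm 0.2 cost 90
3 x 0.622 overhang 0.1124 yaw 0.07 cost 1228 2
clip on 3 x 0.6238 past edge mm 0.7 cost 353
clip on 3 x 0.6238 past edge mm 2.4 cost 104
clip on 3 x 0.6237 past edge mm -0.6 cost 239
```

View pics/fin.png

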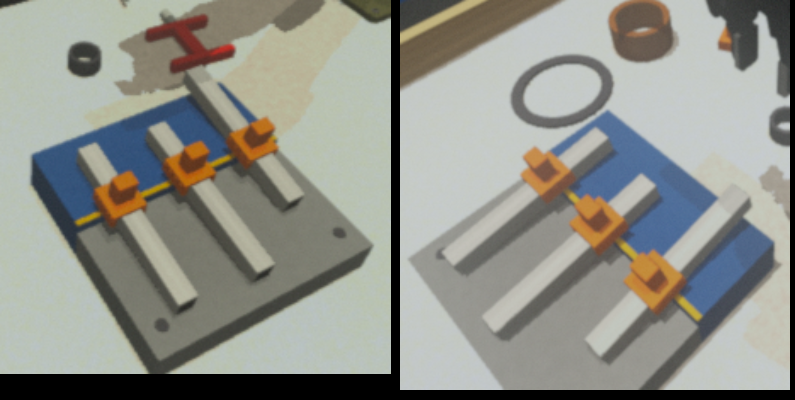

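All three clips sit astride their tubes at the yellow edge, about 1 mm past it. Crop px are (120,198), (190,165) and (253,142). The tubes are still tipped and the gripper is clear, so I'm handing in.

```bash
python3 -c "
from h import *
print(hand_in())"
```

```text
the job is handed in; nothing more can be done
None
```

I handed the job in at about 63 s of the 210 s. All three tubes are tipped onto the ledge with a clip seated on each, about 1 mm past the yellow edge. The clips on tubes 1 and 2 should be within about 2 mm of balance. Tube 3's could be up to 3 mm off, because I pushed it straight to tipping rather than in 2 mm steps.

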